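Refill the tilt-out walnut bin

TASK

Pull the front of the bin cabinet open until it stops, then take the red scoop by its handle and, holding it just above the open bin, pour all four walnuts in. Leave the bin fully open for the next scoopful, set the empty scoop back down upright on the counter, and do not disturb the ramekins, the glass dish or the rolling pin.

Things in the scene. Friction and masses are not known exactly. Their poses are not given: they have to be found in the camera images.
- bin_cabinet: Fixed ash cabinet, 240 mm deep (x), 280 wide (y), 270 high, with one sage green tilt-out front. Origin: centre of its underside. Its -x axis points out of the front face, 120 mm from the origin. The 22 mm top board (underside 248 mm up) overhangs that face by 20 mm, so a gripper cannot come straight down on the handle: lean it about 40 degrees, fingers pointing down and towards the cabinet.
- bin_hinge (a point): Middle of the horizontal hinge line at the lower edge of the front, in the plane of the front face, 35 mm above the counter. Its axes are those of the cabinet. The hinge line runs along y.
- bin (a joint): Angle of the tilt-out bin about its hinge line, rad: 0 shut, 0.75 (43 degrees) at its stop, the top of the front coming out (towards the cabinet's -x) and down. The hinge is stiff: the bin stays where it is left; moving it takes up to about 7 N at the handle.
- bin_handle (a point): Middle of the bar handle; turns with the bin. Round steel bar 12 mm thick, 150 long (y), posts 60 mm either side of the middle; centre 40 mm off the front face (34 mm gap behind the bar), 165 mm above the hinge line when shut. At joint angle a it is 40 cos a + 165 sin a mm out in front of the hinge line and 165 cos a - 40 sin a mm above it.
- bin_mouth (a point): Centre of the bin's mouth; turns with the bin, z upright when shut. White trough, inside 224 mm wide (y), x from -66 (inner side of the 18 mm front panel) to +64 mm of here, floor 156 mm below, front edge 45 mm above, back edge 45 mm below. Fully open, the mouth is about level, some 200 mm above the counter; from above it is clear of the top board from 20 to 127 mm out from the cabinet's face.
- scoop_grip (a point): Where to hold the red plastic scoop: centre of its handle, 45 mm above the counter. Scoop 196 mm long, 107 wide, 56 high, about 120 g, flat-bottomed, standing upright; +x towards its open mouth, y across, z up. The handle is a bar 22 mm wide (y), 18 deep, 90 long, rising 12 degrees away from the bowl, its ends about 40 mm either side of this point.
- scoop_bowl (a point): Centre of the scoop's bowl, 92 mm ahead (+x) of scoop_grip and 27 mm above the scoop's underside. The bowl is 110 mm long, flat floor 3 mm thick, closed at the handle end, sides 56 mm high falling to nothing towards the mouth.
- scoop_lip (a point): Middle of the scoop's front lip, on the floor's edge: 147 mm ahead (+x) of scoop_grip and 42 mm below it. The floor runs flat to the lip, without a rim: nuts roll out once the mouth dips.
- walnut0: Whole walnut in its shell, 41 mm long, 36 mm across, about 14 g, lying loose in the scoop's bowl. Origin: its centre.
- walnut1: Whole walnut in its shell, 41 mm long, 36 mm across, about 14 g, lying loose in the scoop's bowl. Origin: its centre.
- walnut2: Whole walnut in its shell, 41 mm long, 36 mm across, about 14 g, lying loose in the scoop's bowl. Origin: its centre.
- walnut3: Whole walnut in its shell, 41 mm long, 36 mm across, about 14 g, lying loose in the scoop's bowl. Origin: its centre.
- ramekin_a: Bystander: white ceramic ramekin, 84 mm across, 46 mm high. Origin: centre of its underside.
- ramekin_b: Bystander: blue ceramic ramekin, 84 mm across, 46 mm high. Origin: centre of its underside.
- glass_dish: Bystander: clear glass dish, 140 mm across, 45 mm high. Origin: centre of its underside.
- rolling_pin: Bystander: maple rolling pin, barrel 56 mm thick and 240 mm long, 396 mm with its handles, lying along its y axis. Origin: under its middle, on the counter.
Mind the look-alikes: they are no part of the job. What is shaped like the walnut1 but green or turquoise is not meant.

How it is judged:
By the outcome, as a careful person would: the job done as asked, in the order asked, and still so for the second after the job is handed in, with the robot touching nothing.
It also fails if it takes over 61 s, if anything falls off the work surface, if the arm or the gripper's body presses on something with over 40 N, if the wrist force passes 120 N, or if a joint passes its speed limit or range.

ROBOT

A 6-joint arm with a two-finger parallel gripper is mounted at the origin on the work surface. World frame = base frame: x ahead of the robot, y to its left, z up, the work surface at z = 0. Lengths are in mm, angles in degrees, forces in N, time in s.
With the tool pointing down it reaches from about 300 to 850 mm from the base axis. Payload 4.2 kg.
Tool frame: the origin (TCP) lies between the finger pads; the fingertips stand 25 mm ahead of it and the grasp point (between the pads) lies 6 mm ahead of it; x points along the fingers, y is the direction in which the jaws open and shut, and the axes are right-handed (so a half turn about x gives the same grasp; the last joint's range is limited). The gripper opens to 91 mm and grips with 3 to 60 N. Pads are 32 mm wide; open, the fingers measure 118 mm over their backs; the gripper's body (76 mm by 178 mm) begins 60 mm behind the grasp point.
Start: joints at [64.744, 18.312, 89.639, -0, 72.044, -1.146], TCP at [234.885, 524.852, 238.976] pointing down, gripper open.
Joint ranges: [-177.97, 177.97], [-48.28, 115.42], [12.27, 149.76], [-77.06, 257.06], [2.81, 150.46], [-146.56, 146.56]. Speed limits (degrees/s): [147.25, 147.25, 180, 180, 180, 180].

INTERFACE

Orientations are given as [roll, pitch, yaw] about the fixed x, y, z axes, in that order (R = Rz(yaw) Ry(pitch) Rx(roll)).
In Python, from workcell import env gives the robot as it stands.
- The arm moves only by the tool jog_arm, never from a script. Its argument "plan" is one flat list of numbers, 4 for each row, row after row: the shift along the tool's x, y, z in cm, then the turn about the tool's x in units of 6 degrees (1.0 is 6 degrees). In form: [tx, ty, tz, turn, tx, ty, tz, turn, ...]. A call has 1 to 12 rows; each row shifts and turns the commanded pose from where the row before left it, along the tool's axes as they then stand; what a row does not reach is not made up. A row lasts 1/12 s, in which the tool goes at most 41.7 mm and 7.16 degrees, less where a joint would pass 70% of its speed; a pose out of reach is approached as far as the arm can. A call with a gripper value outside its range is refused whole. "claw" is the finger opening in cm, from 0 to 9.12, set as the call begins (left out, the last holds). The fingers move at their own pace and stop on an object; "newtons" is the grip in N (left out, the last holds). Time passes only in rows, so rows that do not move let the fingers close. It gives the time, the measured TCP pose, the force and the opening at its end, in the units of the state.
- env.state(): the state, without advancing time (a new reading comes with each control period).
- env.grab_frame(name): name is "scene" or "top" or "wrist"; returns the picture (400x640x3 uint8, red, green, blue); there is no depth.
- env.calibration(name): a dict with "vertical_fov" (degrees; the focal length in pixels is half the picture's height over the tangent of half this angle, whatever the lens; pixels are square), "cx", "cy" (the principal point, pixels), "origin" and "orientation" of the camera in the world; the wrist camera has in their place "T_tool_cam" (4x4, takes a point from camera to tool coordinates, whose origin is the TCP and whose axes are the tool frame's). Camera axes: x right, y down, z forward; pixel columns grow to the right and rows downward; lengths in mm; the calibration is good to about 2 mm. A picture is of the moment at which its call begins: read the wrist's pose just before it. calibration takes no time and is no camera call.
- env.job_done(): hands the job in, once; it reports no verdict.
The state is a dict: "time_s": time; "qpos": joint angles; "qvel": joint speeds; "effort": joint torques, N m; "ee_pos": TCP position; "ee_rot": TCP orientation; "force": force on the tool from outside, world axes, zero at the start; "torque": the same for the moment, N m; "gripper_width": finger opening in mm.
Only numpy, scipy, OpenCV 4.12 (cv2) and the standard library are available. Lean on these libraries where they do the work, as an engineer would, in place of code of your own. Each camera call takes 0.05 s, during which the arm holds its last target.

## Working session

There is one attempt and no reset: what is moved stays moved. The work goes in short steps, Python scripts to look and compute and a tool call to move; the robot and the scene stay as the last step left them, time stands still between calls to the robot, and variables do not carry over. Pictures are saved under pics/ and viewed, and the job is handed in when it is done.

Besides the shell and the picture viewer there is one more tool, called after "Request:" as name(argument=value, ...) on one line, values as JSON. jog_arm: Moves the arm, as the interface text tells. Its arguments: {"type":"object","properties":{"plan":{"type":"array"},"claw":{"type":"number"},"newtons":{"type":"number"}},"required":["plan"]}

```bash
mkdir -p pics; ls; python3 - <<'E'
from workcell import env
import cv2
print(env.state())
for n in ("scene","top","wrist"):
    c=env.calibration(n); print(n,c)
    cv2.imwrite(f"pics/{n}0.png",env.grab_frame(n)[:,:,::-1])
E
```

```text
pics
{'time_s': 0.0, 'qpos': array([ 6.47450112e+01,  1.83512416e+01,  8.97056099e+01, -1.05629766e-03,
        7.20446667e+01, -1.14609314e+00]), 'qvel': array([-0.05001681,  0.01882936, -0.16648426,  0.00200522, -0.01381297,
       -0.03195291]), 'effort': array([-7.71537325e-04, -4.12455726e+01, -2.31975657e+01,  7.27217761e-02,
        4.54355031e-02, -1.42866811e-04]), 'ee_pos': array([234.68077611, 524.42373284, 238.12965073]), 'ee_rot': array([ -90.57930974,   89.89847682, -114.68787893]), 'force': array([ 0.10458571, -0.11446732,  0.02548643]), 'torque': array([ 0.0375927 , -0.00230749,  0.04263107]), 'gripper_width': 91.09508113577752}
scene {'vertical_fov': 51.241660383790766, 'cx': 313.045785049529, 'cy': 206.43814342524797, 'origin': array([1512.77251159,    3.14394552,  917.01665181]), 'orientation': array([-128.870763  ,    1.14626587,   84.66731023])}
top {'vertical_fov': 44.67073255259541, 'cx': 310.0784990526668, 'cy': 200.88383575253087, 'origin': array([ 413.39853822,   73.71059802, 1424.50923631]), 'orientation': array([-174.66398143,    0.4841872 ,  -89.02044792])}
wrist {'vertical_fov': 62.71370777791909, 'cx': 315.1104193134213, 'cy': 204.2215506112628, 'T_tool_cam': array([[-1.59522343e-04, -2.95352498e-01,  9.55388338e-01,
        -1.44755608e+02],
       [ 9.99999871e-01, -5.08019423e-04,  9.92006748e-06,
         1.67429910e-01],
       [ 4.82425915e-04,  9.55388216e-01,  2.95352541e-01,
        -8.39770501e+01],
       [ 0.00000000e+00,  0.00000000e+00,  0.00000000e+00,
         1.00000000e+00]])}
```

View pics/scene0.png

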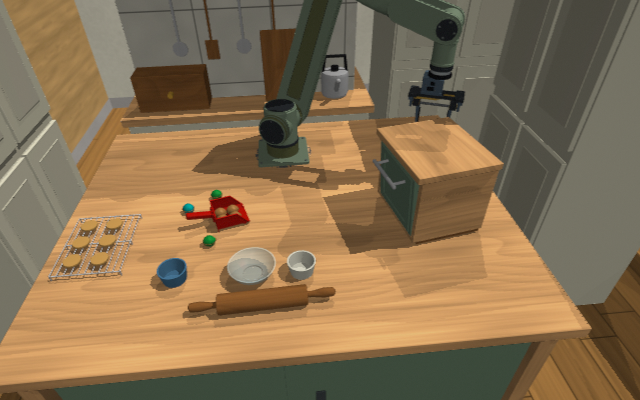

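View pics/top0.png

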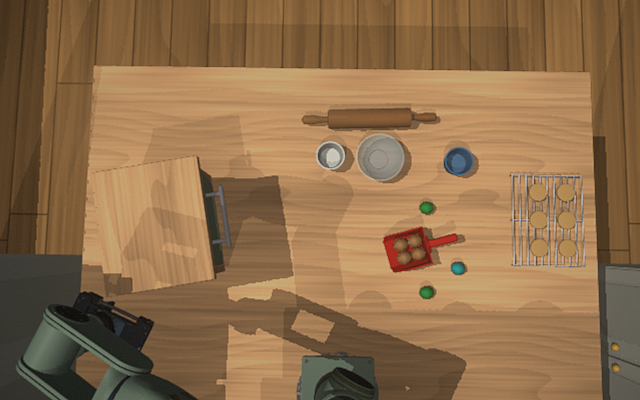

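View pics/wrist0.png

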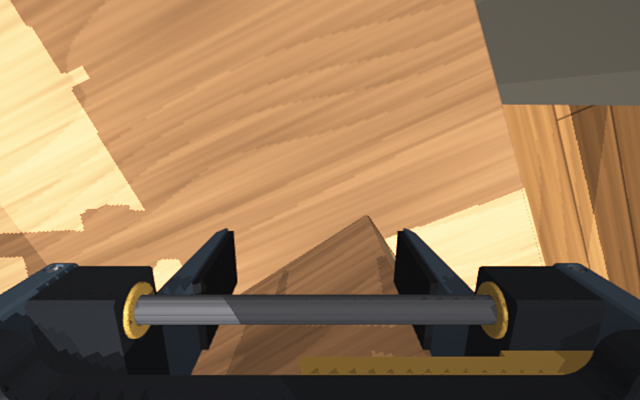

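The arm starts at the left, next to the cabinet. The cabinet is top-left in the top view, with its front facing the robot's right. The red scoop is near (408,250) in the top view with four brown nuts inside. Candidates that could be mistaken for the walnuts are the green ones at (427,208) and (427,292) and the turquoise one at (458,268), all loose on the counter. The cookies on the rack near (550,220) are not part of the job either. I'm choosing the brown nuts in the only red scoop, and checking that in close crops.

```bash
cat > h.py <<'E'
import numpy as np, cv2
from scipy.spatial.transform import Rotation as Ro
from workcell import env
def cam(n):
    c=env.calibration(n); f=200/np.tan(np.radians(c["vertical_fov"]/2))
    return c,f
def camT(n,st=None):
    c,f=cam(n)
    if n=="wrist":
        st=st or env.state()
        R=Ro.from_euler("xyz",st["ee_rot"],degrees=True).as_matrix()
        T=c["T_tool_cam"]; return R@T[:3,:3], R@T[:3,3]+st["ee_pos"],f,c["cx"],c["cy"]
    R=Ro.from_euler("xyz",c["orientation"],degrees=True).as_matrix()
    return R,np.array(c["origin"]),f,c["cx"],c["cy"]
def pt(n,u,v,z,st=None):
    R,o,f,cx,cy=camT(n,st); d=R@np.array([(u-cx)/f,(v-cy)/f,1]); return o+d*(z-o[2])/d[2]
def proj(n,P,st=None):
    R,o,f,cx,cy=camT(n,st); p=(np.atleast_2d(P)-o)@R; return np.c_[f*p[:,0]/p[:,2]+cx,f*p[:,1]/p[:,2]+cy]
def crop(img,x0,y0,x1,y1,s,name):
    cv2.imwrite(name,cv2.resize(img[y0:y1,x0:x1],None,fx=s,fy=s,interpolation=cv2.INTER_CUBIC))
E
python3 - <<'E'
from h import *
t=cv2.imread("pics/top0.png"); s=cv2.imread("pics/scene0.png")
a=cv2.resize(t[190:310,370:490],None,fx=5,fy=5,interpolation=2); cv2.imwrite("pics/c_scoop.png",a)
crop(t,80,140,260,300,4.4*.8,"pics/c_cab.png"); crop(s,360,110,510,250,4,"pics/c_cabs.png"); crop(s,160,170,280,260,6,"pics/c_scs.png")
hsv=cv2.cvtColor(t,cv2.COLOR_BGR2HSV)
E
```

```text
(no output)
```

View pics/c_scoop.png

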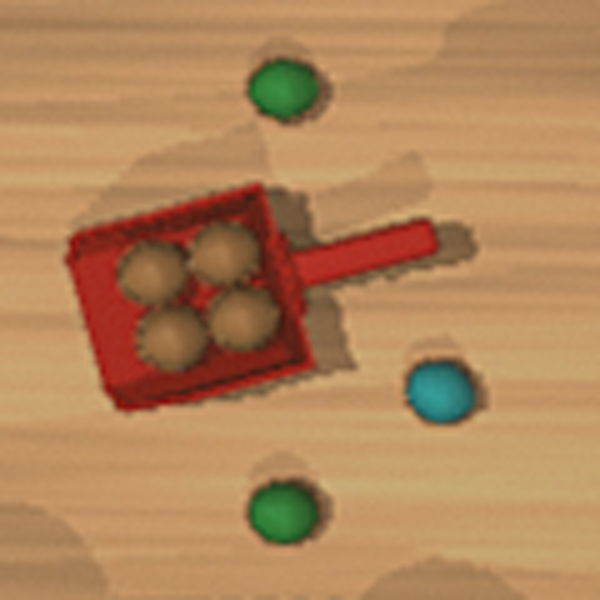

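View pics/c_cab.png

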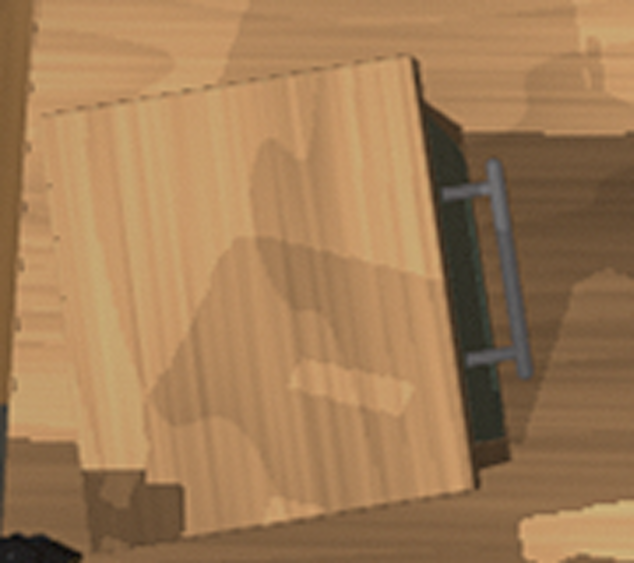

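View pics/c_cabs.png

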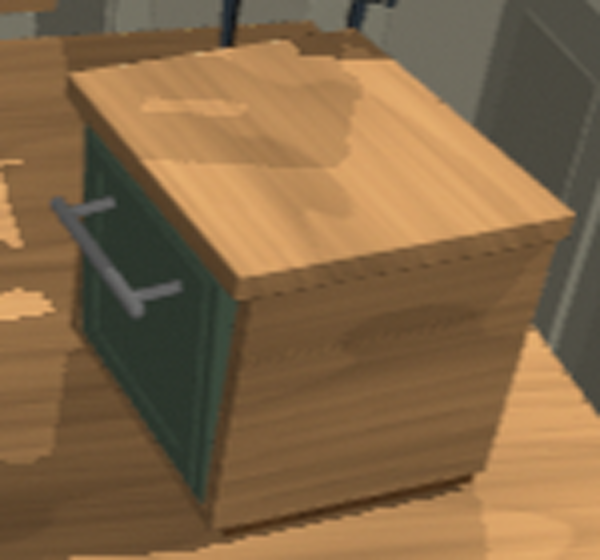

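View pics/c_scs.png

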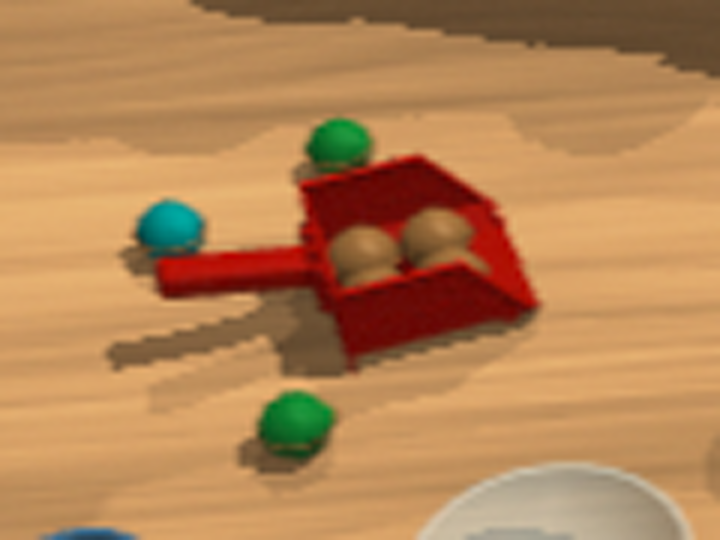

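The crops show four brown nuts inside the red scoop at (408,250), with the mouth facing left towards the cabinet. The green and turquoise ones lie outside it. In the top view, the cabinet front edge runs from (197,156) to (214,279), and the handle bar from (220,186) to (229,247).

```bash
python3 - <<'E'
from h import *
from scipy.optimize import least_squares
# cabinet: local model points (x,y,z) cabinet frame
M=[(-140,-140,270),(-140,140,270),(-160,75,200),(-160,-75,200)]
k=3.52
# front faces world -y: cab -x = world -y => cab x=world +y, cab y = world -x. far(+x world) = cab y negative
top={(-140,-140,270):(413,57),(-140,140,270):(473,490),(-160,-75,200):(494,163),(-160,75,200):(525,376),(120,-140,270):(43,115)}
sc={(-140,140,270):(70,75),(-140,-140,270):(238,280),(120,-140,270):(572,215),(-160,75,200):(57,203),(-160,-75,200):(137,312),(-120,-140,0):(212,535)}
def tf(p,M):
    c,s=np.cos(p[2]),np.sin(p[2]); M=np.array(M,float); return np.c_[p[0]+c*M[:,0]-s*M[:,1],p[1]+s*M[:,0]+c*M[:,1],M[:,2]]
def res(p):
    a=proj("top",tf(p,list(top)))-(np.array(list(top.values()))/k+[80,140])
    b=proj("scene",tf(p,list(sc)))-(np.array(list(sc.values()))/4+[360,110])
    return np.r_[a.ravel(),b.ravel()]
r=least_squares(res,[400,600,1.6],loss="soft_l1"); print("cab",r.x[:2],np.degrees(r.x[2])); print(np.round(r.fun.reshape(-1,2),1))
# scoop, grip frame z world abs
t5={(147,-53,3):(122,408),(147,53,3):(70,262),(37,53,56):(262,187),(37,-53,56):(313,366),(-40,0,62):(434,236),(0,0,54):(366,253)}
s6={(147,53,0):(538,304),(37,53,56):(345,295),(37,-53,56):(303,185),(147,-53,3):(420,157)}
s6={(147,53,3):(538,304),(37,53,0):(350,368),(37,-53,56):(303,185),(37,53,56):(336,292)}
def res2(p):
    a=proj("top",tf(p,list(t5)))-(np.array(list(t5.values()))/5+[370,190])
    b=proj("scene",tf(p,list(s6)))-(np.array(list(s6.values()))/6+[160,170])
    return np.r_[a.ravel(),b.ravel()]
for y0 in (1.5,):
    r=least_squares(res2,[300,-100,y0],loss="soft_l1"); print("scoop",r.x[:2],np.degrees(r.x[2])); print(np.round(r.fun.reshape(-1,2),1))
for n,(u,v),z in [("white",(331,155),46),("blue",(459,161),46),("glass",(382,158),45),("pin",(370,118),56),("g1",(427,208),18),("g2",(427,292),18),("tq",(458,268),18)]: print(n,pt("top",u,v,z).round())
E
```

```text
cab [420.22572937 566.61698871] 1901.9111998026822
[[-42.1  15.2]
 [-40.1   8.1]
 [-44.3  12.8]
 [-43.3  10.8]
 [-43.8  19.2]
 [ 26.5  -6.3]
 [ 31.1 -12.5]
 [ 26.7 -12.4]
 [ 30.9  -8.9]
 [ 34.2 -11.1]
 [ 27.3  -6.3]]
scoop [ 446.34636776 -283.40207083] -1362.9583404451841
[[ -2.4 -64.3]
 [ -0.2   0.2]
 [  2.5  24.6]
 [  0.6 -48. ]
 [ -0.1   2.9]
 [ -1.4  -3.9]
 [  0.2  -1. ]
 [  0.2 -13.3]
 [ -5.2  25.5]
 [ -0.2 -13.4]]
white [675.  30.  46.]
blue [ 663. -336.   46.]
glass [ 669. -116.   45.]
pin [782. -80.  56.]
g1 [ 529. -251.   18.]
g2 [ 290. -249.   18.]
tq [ 359. -338.   18.]
```

```bash
python3 - <<'E'
from h import *
st=env.state(); print(st["ee_pos"])
for n in ("top","scene"): print(n,proj(n,[[0,0,0],[0,0,150],st["ee_pos"],[669,-116,45],[420,566,270]]).round(1))
print(pt("scene",251,262,45),pt("top",382,158,45), pt("scene",172,268,46),pt("scene",301,261,46))
for n in ("top","scene"): print(camT(n))
E
```

```text
[234.73554268 524.54208266 238.31932863]
top [[337.8 393.3]
 [340.7 411.2]
 [125.3 317.8]
 [381.8 157.9]
 [106.8 240. ]]
scene [[283.2 151.8]
 [280.7 119.3]
 [432.1 118.1]
 [250.4 262.8]
 [465.8 135.5]]
[ 665.95194993 -114.31114568   45.        ] [ 668.82907243 -116.44769372   45.        ] [ 665.22090654 -337.5441465    46.        ] [679.06977893  28.77845463  46.        ]
(array([[ 0.01709497, -0.99553436,  0.09283909],
       [-0.99981816, -0.01623573,  0.01000254],
       [-0.00845056, -0.0929932 , -0.99563088]]), array([ 413.39853822,   73.71059802, 1424.50923631]), np.float64(486.7942967354123), 310.0784990526668, 200.88383575253087)
(array([[ 0.09292008,  0.62340212, -0.77636052],
       [ 0.99547259, -0.07383272,  0.05985868],
       [-0.02000478, -0.77840768, -0.62744027]]), array([1512.77251159,    3.14394552,  917.01665181]), np.float64(417.0430384907508), 313.045785049529, 206.43814342524797)
```

```bash
python3 - <<'E'
from h import *
for u,v in [(413,57),(473,490),(43,115)]: print(pt("top",80+u/3.52,140+v/3.52,270).round())
for u,v in [(70,75),(238,280),(572,215)]: print(pt("scene",360+u/4,110+v/4,270).round())
print(pt("scene",360+212/4,110+535/4,0).round())
for u,v in [(494,163),(525,376)]: print(pt("top",80+u/3.52,140+v/3.52,200).round())
for u,v in [(137,312),(57,203)]: print(pt("scene",360+u/4,110+v/4,200).round())
E
```

```text
[625. 359. 270.]
[333. 307. 270.]
[581. 610. 270.]
[343. 306. 270.]
[634. 357. 270.]
[586. 608. 270.]
[600. 384.   0.]
[561. 314. 200.]
[409. 287. 200.]
[569. 312. 200.]
[420. 285. 200.]
```

```bash
cat > fit.py <<'E'
from h import *
from scipy.optimize import least_squares
def tf(p,M):
    c,s=np.cos(p[2]),np.sin(p[2]); M=np.array(M,float); return np.c_[p[0]+c*M[:,0]-s*M[:,1],p[1]+s*M[:,0]+c*M[:,1],M[:,2]]
def fit(t,s,p0):
    def res(p):
        a=proj("top",tf(p,[m for m,_ in t]))-np.array([q for _,q in t])
        b=proj("scene",tf(p,[m for m,_ in s]))-np.array([q for _,q in s])
        return np.r_[a.ravel(),b.ravel()]
    r=least_squares(res,p0,x_scale=[10,10,.1]); print(r.x[:2].round(1),np.degrees(r.x[2]).round(2)); print(r.fun.reshape(-1,2).round(1).tolist()); return r.x
E
python3 - <<'E'
from fit import *
C=lambda u,v:(80+u/3.52,140+v/3.52); S=lambda u,v:(360+u/4,110+v/4)
t=[((-140,-148,270),C(413,57)),((-140,148,270),C(473,490)),((-160,-75,200),C(494,163)),((-160,75,200),C(525,376)),((120,-148,270),C(43,115))]
s=[((-140,148,270),S(70,75)),((-140,-148,270),S(238,280)),((120,-148,270),S(572,215)),((-160,75,200),S(57,203)),((-160,-75,200),S(137,312)),((-120,-140,0),S(212,535))]
p=fit(t,s,[460,470,1.75])
T=lambda u,v:(370+u/5,190+v/5); S=lambda u,v:(160+u/6,170+v/6)
t=[((147,-53,3),T(122,408)),((147,53,3),T(70,262)),((37,53,56),T(262,187)),((37,-53,56),T(313,366)),((-45,0,58),T(434,236))]
t=[((147,53,3),T(122,408)),((147,-53,3),T(70,262)),((37,-53,56),T(262,187)),((37,53,56),T(313,366)),((-40,0,62),T(434,236))]
s=[((147,-53,3),S(538,304)),((37,-53,0),S(350,368)),((37,53,56),S(303,185)),((37,-53,56),S(336,292))]
fit(t,s,[430,-270,1.3])
E
```

```text
[456.1 465.5] 100.28
[[1.9, -0.8], [2.5, -1.2], [-2.8, 0.9], [-3.0, -1.0], [0.1, 0.1], [-2.0, -1.0], [-1.7, -1.5], [-0.3, -1.1], [2.5, -1.7], [2.4, -2.3], [-2.5, 3.6]]
[ 432.9 -281.2] 108.1
[[-0.4, 2.8], [-1.3, -3.2], [0.3, -0.1], [2.1, 0.5], [-1.3, 0.1], [1.1, 0.9], [0.3, 0.1], [-1.9, -0.9], [-0.2, -0.2]]
```

Request:
jog_arm(plan=[-4,0,0,0,-4,0,0,0,-4,0,0,0,-4,0,0,0])

```text
time_s: 0.48
ee_pos: [234.6, 524.4, 400.5]
ee_rot: [-89.3, 90.0, -113.4]
force: [0.2, 0.3, 0.4]
gripper_width: 91.2
```

```bash
python3 - <<'E'
from h import *
s=env.state()
for k in ("time_s","qpos","ee_pos","ee_rot"): print(k,s[k])
E
```

```text
time_s 0.4833
qpos [ 6.47471965e+01  1.53692178e+01  7.11476528e+01 -1.57406558e-03
  9.35307794e+01 -1.14632049e+00]
ee_pos [234.63269532 524.36595984 400.45535301]
ee_rot [ -89.25779964   89.95232405 -113.36437895]
```

Request:
jog_arm(plan=[-4,0,0,0,-4,0,0,0,-4,0,0,0,-4,0,0,0,-4,0,0,0,-4,0,0,0,-4,0,0,0])

```text
time_s: 1.07
ee_pos: [231.8, 518.0, 654.8]
ee_rot: [90.7, 89.7, 66.6]
force: [14.2, 31.2, 92.0]
gripper_width: 91.3
```

```bash
cat > st.py <<'E'
from h import *
s=env.state()
print(s["time_s"],"q",s["qpos"].round(2),"p",s["ee_pos"].round(1),"rot",s["ee_rot"].round(2),"F",s["force"].round(1),"T",s["torque"].round(2),"w",s["gripper_width"].round(1))
print(Ro.from_euler("xyz",s["ee_rot"],degrees=True).as_matrix().round(3).tolist())
E
python3 st.py
```

```text
Traceback (most recent call last):
  File "st.py", line 3, in <module>
    print(s["time_s"],"q",s["qpos"].round(2),"p",s["ee_pos"].round(1),"rot",s["ee_rot"].round(2),"F",s["force"].round(1),"T",s["torque"].round(2),"w",s["gripper_width"].round(1))
                                                                                                                                                      ^^^^^^^^^^^^^^^^^^^^^^^^
AttributeError: 'float' object has no attribute 'round'
```

```bash
sed -i 's/s\["gripper_width"\].round(1)/round(s["gripper_width"],1)/' st.py; python3 st.py
```

```text
1.0667 q [ 6.4720e+01  2.7940e+01  1.2240e+01  2.0000e-02  1.3948e+02 -1.1500e+00] p [231.8 518.  654.8] rot [90.73 89.66 66.62] F [14.2 31.2 92. ] T [ 2.34 -0.43 -0.25] w 91.3
[[0.002, 0.409, 0.913], [0.005, 0.913, -0.409], [-1.0, 0.006, -0.0]]
```

Request:
jog_arm(plan=[0,0,0,0])

```text
time_s: 1.15
ee_pos: [231.9, 518.0, 651.0]
ee_rot: [-92.3, 89.5, -116.4]
force: [1.1, 0.5, -0.7]
gripper_width: 91.2
```

```bash
python3 st.py
```

```text
1.15 q [ 6.4720e+01  2.8050e+01  1.2770e+01  1.0000e-02  1.3965e+02 -1.1600e+00] p [231.9 518.  651. ] rot [ -92.34   89.52 -116.45] F [ 1.1  0.5 -0.7] T [0.05 0.02 0.02] w 91.2
[[-0.004, 0.409, 0.913], [-0.007, 0.913, -0.409], [-1.0, -0.008, -0.0]]
```

Request:
jog_arm(plan=[-1,0,0,0,-1,0,0,0,-1,0,0,0])

```text
time_s: 1.4
ee_pos: [226.2, 505.4, 667.5]
ee_rot: [89.9, 88.7, 65.8]
force: [0.1, -0.5, 0.0]
gripper_width: 91.2
```

```bash
python3 st.py
```

```text
1.4 q [ 6.4690e+01  2.6620e+01  1.2260e+01  4.0000e-02  1.3983e+02 -1.1800e+00] p [226.2 505.4 667.5] rot [89.86 88.72 65.76] F [ 0.1 -0.5  0. ] T [-0.01  0.01 -0.05] w 91.2
[[0.009, 0.408, 0.913], [0.02, 0.913, -0.408], [-1.0, 0.022, 0.0]]
```

```bash
cat > kin.py <<'E'
import numpy as np
from scipy.optimize import least_squares
from scipy.spatial.transform import Rotation as Ro
D=[([64.745,18.3512,89.7056,0,72.0447,-1.146],[234.68,524.42,238.13],[-90.58,89.898,-114.688]),
([64.7472,15.3692,71.1477,0,93.5308,-1.146],[234.633,524.366,400.455],[-89.258,89.952,-113.364]),
([64.72,27.94,12.24,.02,139.48,-1.15],[231.8,518,654.8],[90.73,89.66,66.62]),
([64.72,28.05,12.77,.01,139.65,-1.16],[231.9,518,651],[-92.34,89.52,-116.45]),
([64.69,26.62,12.26,.04,139.83,-1.18],[226.2,505.4,667.5],[89.86,88.72,65.76])]
lo=np.array([-177.97,-48.28,12.27,-77.06,2.81,-146.56]); hi=np.array([177.97,115.42,149.76,257.06,150.46,146.56])
G=None
def fk(q,g=None):
    g=G if g is None else g
    q=np.radians(q); E=lambda ax,a: Ro.from_euler(ax,a).as_matrix()
    a1,h,L1,L2,Lt=g
    R1=E('z',q[0]); p=R1@[a1,0,h]; R=R1@E('y',q[1]); p=p+R@[0,0,L1]
    R=R@E('y',q[2]); p=p+R@[0,0,L2]; R=R@E('z',q[3])@E('y',q[4]); p=p+R@[0,0,Lt]; R=R@E('z',q[5])
    # tool x = local z ; tool y = local x ; tool z = local y
    return p,R[:,[2,0,1]]
def _f(g):
    return np.concatenate([fk(q,g)[0]-p for q,p,_ in D])
r=least_squares(_f,[49,250,400,420,250]); G=r.x
if __name__=="__main__":
    print(G.round(1),np.abs(r.fun).max())
    for q,p,e in D: print(fk(q)[1].round(3).tolist(),Ro.from_euler("xyz",e,degrees=True).as_matrix().round(3).tolist())
E
python3 kin.py
```

```text
[-56.8 220.7 726.6 434.2 541. ] 14.390438801634843
[[-0.001, -0.408, -0.913], [-0.002, -0.913, 0.408], [-1.0, 0.002, 0.0]] [[-0.001, 0.408, 0.913], [-0.002, 0.913, -0.408], [-1.0, -0.002, -0.0]]
[[-0.0, -0.408, -0.913], [-0.001, -0.913, 0.408], [-1.0, 0.001, 0.0]] [[-0.0, 0.408, 0.913], [-0.001, 0.913, -0.408], [-1.0, -0.001, 0.0]]
[[0.002, -0.409, -0.913], [0.005, -0.913, 0.409], [-1.0, -0.006, 0.0]] [[0.002, 0.408, 0.913], [0.005, 0.913, -0.408], [-1.0, 0.006, -0.0]]
[[-0.004, -0.409, -0.913], [-0.007, -0.913, 0.409], [-1.0, 0.008, 0.0]] [[-0.004, 0.408, 0.913], [-0.008, 0.913, -0.408], [-1.0, -0.008, -0.0]]
[[0.009, -0.408, -0.913], [0.021, -0.913, 0.408], [-1.0, -0.023, -0.0]] [[0.009, 0.408, 0.913], [0.02, 0.913, -0.408], [-1.0, 0.022, 0.0]]
```

```bash
sed -i 's/a1,h,L1,L2,Lt=g/a1,h,L1,L2,Lt,e=g/; s/p=p+R@\[0,0,L2\]/p=p+R@[e,0,L2]/; s/\[:,\[2,0,1\]\]/[:,[2,0,1]]*[1,-1,-1]/; s/\[49,250,400,420,250\]/[49,250,400,420,250,0]/' kin.py; python3 kin.py | head -1
python3 - <<'E'
import kin;print(kin.r.fun.reshape(-1,3).round(2)); import numpy as np; print(np.linalg.svd(kin.r.jac)[1])
E
```

```text
[-3.000e-01  1.606e+02  5.925e+02  4.171e+02  3.318e+02  2.490e+01] 10.450672042188273
[[ 1.042e+01 -4.860e+00 -3.000e-02]
 [ 1.037e+01 -4.960e+00  3.000e-02]
 [ 1.045e+01 -4.880e+00 -4.000e-02]
 [ 1.025e+01 -5.190e+00 -1.000e-02]
 [ 1.045e+01 -4.640e+00  5.000e-02]]
[4.30815445 3.1257429  1.01218469 0.80051541 0.06302129 0.01534813]
```

```bash
sed -i 's/Lt,e=g/Lt,e,d=g/; s/\[a1,0,h\]/[a1,d,h]/; s/420,250,0\]/420,250,0,11]/' kin.py; python3 kin.py | head -1
cat >> kin.py <<'E'
def ik(p,R,q0,w=300):
    def f(q):
        pp,RR=fk(q); return np.r_[pp-p, w*Ro.from_matrix(RR.T@R).as_rotvec()]
    r=least_squares(f,np.clip(q0,lo+1e-6,hi-1e-6),bounds=(lo,hi),x_scale=10.); return r.x,np.abs(r.fun).max()
def toolR(th,az,phi):
    # tool x tilted th from down toward azimuth az; phi=0: tool y horizontal = right-hand of az dir
    th,az=np.radians([th,az]); x=np.array([np.sin(th)*np.cos(az),np.sin(th)*np.sin(az),-np.cos(th)])
    y=np.array([np.sin(az),-np.cos(az),0]); z=np.cross(x,y); R=np.c_[x,y,z]
    return R@Ro.from_euler('x',phi,degrees=True).as_matrix()
E
python3 - <<'E'
from kin import *
print(G.round(1))
q=D[4][0]
tests={"scoop":([433,-281,45],35,108,0),"bar":([490,300,200],40,102,90),"barm":([490,300,200],40,102,-90),"barOpen":([508,200,128],40,102,90)}
for n,(p,th,az,ph) in tests.items():
    for ph2 in (ph,ph+180,ph+90,ph+270):
        best=min((ik(np.array(p),toolR(th,az,ph2),q0) for q0 in ([30,20,90,0,70,0],[-30,20,90,60,70,0],[-30,20,90,-60,70,0],[30,20,90,60,70,90],[30,20,90,-60,70,-90],[30,20,90,0,70,100],[30,20,90,0,70,-100],[30,20,90,90,70,-100],[30,20,90,90,70,100],[30,20,90,180,70,-100],[30,20,90,180,70,100])),key=lambda t:t[1]); print(n,ph2,best[0].round(0),round(best[1],2))
E
```

```text
[1.000e-01 1.417e+02 5.917e+02 4.169e+02 3.119e+02 2.520e+01 1.150e+01] 0.067895474485681
[1.000e-01 1.417e+02 5.917e+02 4.169e+02 3.119e+02 2.520e+01 1.150e+01]
scoop 0 [-44.  39.  93.  16.  80. -69.] 0.0
scoop 180 [-44.  39.  93.  16.  80. 111.] 0.0
scoop 90 [-44.  39.  93.  16.  80.  21.] 0.0
scoop 270 [ -40.   39.   92.   13.   80. -147.] 45.63
bar 90 [ 10.  21. 103.  45.  66.  65.] 0.0
bar 270 [  10.   21.  103.   45.   66. -115.] 0.0
bar 180 [  8.  21. 106.  49.  65. 147.] 15.96
bar 360 [ 10.  21. 103.  45.  66. -25.] 0.0
barm -90 [  10.   21.  103.   45.   66. -115.] 0.0
barm 90 [ 10.  21. 103.  45.  66.  65.] 0.0
barm 0 [ 10.  21. 103.  45.  66. -25.] 0.0
barm 180 [  8.  21. 106.  49.  65. 147.] 15.96
barOpen 90 [ -1.  26. 107.  44.  65.  51.] 0.0
barOpen 270 [  -1.   26.  107.   44.   65. -129.] 0.0
barOpen 180 [ -1.  26. 107.  44.  65. 141.] 0.0
barOpen 360 [ -1.  26. 107.  44.  65. -39.] 0.0
```

```bash
cat >> h.py <<'E'
def pose():
    s=env.state(); return s["ee_pos"].copy(),Ro.from_euler("xyz",s["ee_rot"],degrees=True).as_matrix()
def rows(p,R,pt,n,turn=0.0):
    """n equal rows taking (p,R) to position pt with total turn (deg); prints row"""
    from scipy.optimize import least_squares
    d=turn/n; Rd=Ro.from_euler("x",d,degrees=True).as_matrix()
    def end(t):
        P,Q=p.copy(),R.copy()
        for _ in range(n): P=P+Q@t; Q=Q@Rd
        return P,Q
    t=least_squares(lambda t:end(t)[0]-pt,np.zeros(3)).x
    print("rows",n,"x",(t/10).round(2).tolist(),"turn",round(d/6,3),"mm/row",np.linalg.norm(t).round(1)); return end(t)
E
python3 - <<'E'
from h import *
p,R=pose()
P,Q=rows(p,R,np.array([-152,530,655.]),12,-41)
print(P,Q.round(3))
E
```

```text
rows 12 x [0.08, -0.09, -3.23] turn -0.569 mm/row 32.3
[-152.  530.  655.] [[ 0.009 -0.291  0.957]
 [ 0.02   0.957  0.29 ]
 [-1.     0.017  0.015]]
```

Request:
jog_arm(plan=[0.08,-0.09,-3.2,-0.57,0.08,-0.09,-3.2,-0.57,0.08,-0.09,-3.2,-0.57,0.08,-0.09,-3.2,-0.57,0.08,-0.09,-3.2,-0.57,0.08,-0.09,-3.2,-0.57,0.08,-0.09,-3.2,-0.57,0.08,-0.09,-3.2,-0.57,0.08,-0.09,-3.2,-0.57,0.08,-0.09,-3.2,-0.57,0.08,-0.09,-3.2,-0.57,0.08,-0.09,-3.2,-0.57])

```text
time_s: 2.4
ee_pos: [-150.0, 529.4, 656.0]
ee_rot: [57.1, 88.6, 74.2]
force: [0.2, -0.0, 0.7]
gripper_width: 91.2
```

```bash
python3 st.py
```

```text
2.4 q [105.01  23.69  19.96  -0.98 135.18  -2.79] p [-150.   529.4  656. ] rot [57.09 88.65 74.19] F [ 0.2 -0.   0.7] T [ 0.    0.04 -0.03] w 91.2
[[0.006, -0.294, 0.956], [0.023, 0.956, 0.294], [-1.0, 0.02, 0.013]]
```

Request:
jog_arm(plan=[-1.5,1.5,0,0,-1.5,1.5,0,0,-1.5,1.5,0,0,-1.5,1.5,0,0,-1.5,1.5,0,0,-1.5,1.5,0,0])

```text
time_s: 2.9
ee_pos: [-158.0, 557.0, 662.0]
ee_rot: [78.8, 85.7, 95.7]
force: [-0.0, 0.3, -0.5]
gripper_width: 91.3
```

```bash
python3 st.py
```

```text
2.9 q [105.08  27.28  12.27  -1.01 136.24  -2.55] p [-158.  557.  662.] rot [78.8  85.73 95.68] F [-0.   0.3 -0.5] T [0.04 0.   0.02] w 91.3
[[-0.007, -0.29, 0.957], [0.074, 0.954, 0.29], [-0.997, 0.073, 0.014]]
```

Request:
jog_arm(plan=[-2.5,3,0,0,-2.5,3,0,0,-2.5,3,0,0,-2.5,3,0,0,-2.5,3,0,0,-2.5,3,0,0,-2.5,3,0,0,-2.5,3,0,0])

```text
time_s: 3.57
ee_pos: [-179.2, 608.8, 666.0]
ee_rot: [85.6, 76.4, 102.6]
force: [-0.1, 0.7, -0.8]
gripper_width: 91.2
```

```bash
python3 st.py
```

```text
3.5667 q [105.73  27.65  12.3   -0.92 126.47  -1.92] p [-179.2  608.8  666. ] rot [ 85.56  76.41 102.58] F [-0.1  0.7 -0.8] T [-0.12 -0.01 -0.02] w 91.2
[[-0.051, -0.286, 0.957], [0.229, 0.929, 0.29], [-0.972, 0.234, 0.018]]
```

Request:
jog_arm(plan=[-2,3.5,0,0,-2,3.5,0,0,-2,3.5,0,0,-2,3.5,0,0,-2,3.5,0,0,-2,3.5,0,0,-2,3.5,0,0,-2,3.5,0,0,-2,3.5,0,0,-2,3.5,0,0,-2,3.5,0,0,-2,3.5,0,0])

```text
time_s: 4.57
ee_pos: [-206.8, 679.4, 706.6]
ee_rot: [87.5, 59.5, 104.6]
force: [0.2, 0.1, -0.8]
gripper_width: 90.9
```

```bash
python3 st.py
```

```text
4.5667 q [106.4   27.    12.32  -0.96 110.16  -1.33] p [-206.8  679.4  706.6] rot [ 87.47  59.48 104.62] F [ 0.2  0.1 -0.8] T [-0.28 -0.06  0.01] w 90.9
[[-0.128, -0.26, 0.957], [0.491, 0.822, 0.289], [-0.861, 0.507, 0.022]]
```

Request:
jog_arm(plan=[-1.8,3.6,-0.2,0,-1.8,3.6,-0.2,0,-1.8,3.6,-0.2,0,-1.8,3.6,-0.2,0,-1.8,3.6,-0.2,0,0,0,0,0], claw=4)

```text
time_s: 5.07
ee_pos: [-221.6, 686.5, 744.8]
ee_rot: [87.9, 51.8, 105.2]
force: [0.4, 0.4, 0.1]
gripper_width: 54.1
```

```bash
python3 st.py
```

```text
5.0667 q [107.63  25.46  12.27  -1.58 104.1   -0.54] p [-221.6  686.5  744.8] rot [ 87.89  51.81 105.16] F [0.4 0.4 0.1] T [-0.34 -0.1   0.04] w 54.1
[[-0.162, -0.241, 0.957], [0.597, 0.749, 0.289], [-0.786, 0.618, 0.023]]
```

```bash
python3 - <<'E'
from h import *
import kin
p,R=pose(); s=env.state()
pp,RR=kin.fk(s["qpos"]); print(pp-p, Ro.from_matrix(RR.T@R).magnitude())
tgt=np.array([509,227,420.])
rows(p,R,tgt,24,0)
q=s["qpos"]
for k in range(1,25):
    qn,e=kin.ik(p+(tgt-p)*k/24,R,q); 
    if k%3==0: print(k,qn.round(0),round(e,1),np.abs(qn-q).max().round(1)*12)
    q=qn
E
```

```text
[-0.19042201  0.74572346  0.22025891] 3.62926828730911e-16
rows 24 x [-0.57, -3.0, 2.33] turn 0.0 mm/row 38.4
3 [99.  9. 45.  4. 88. -7.] 0.0 90.0
6 [ 87.   1.  61.  11.  82. -19.] 0.0 57.599999999999994
9 [ 71.  -5.  72.  21.  80. -34.] 0.0 68.4
12 [ 52.  -7.  80.  30.  83. -52.] 0.0 74.4
15 [ 35.  -6.  84.  36.  87. -70.] 0.0 67.19999999999999
18 [ 21.  -1.  86.  38.  91. -84.] 0.0 54.0
21 [ 10.   6.  84.  38.  93. -96.] 0.0 40.8
24 [   3.   14.   79.   37.   95. -104.] 0.0 34.8
```

Request:
jog_arm(plan=[-0.57,-3,2.33,0,-0.57,-3,2.33,0,-0.57,-3,2.33,0,-0.57,-3,2.33,0,-0.57,-3,2.33,0,-0.57,-3,2.33,0,-0.57,-3,2.33,0,-0.57,-3,2.33,0,-0.57,-3,2.33,0,-0.57,-3,2.33,0,-0.57,-3,2.33,0,-0.57,-3,2.33,0])

```text
time_s: 6.07
ee_pos: [135.2, 463.3, 587.6]
ee_rot: [87.7, 52.0, 105.0]
force: [1.4, 0.0, -0.5]
gripper_width: 40.2
```

Request:
jog_arm(plan=[-0.57,-3,2.33,0,-0.57,-3,2.33,0,-0.57,-3,2.33,0,-0.57,-3,2.33,0,-0.57,-3,2.33,0,-0.57,-3,2.33,0,-0.57,-3,2.33,0,-0.57,-3,2.33,0,-0.57,-3,2.33,0,-0.57,-3,2.33,0,-0.57,-3,2.33,0,-0.57,-3,2.33,0])

```text
time_s: 7.07
ee_pos: [501.4, 233.4, 426.6]
ee_rot: [87.8, 52.1, 105.0]
force: [0.2, 0.7, 0.9]
gripper_width: 39.8
```

```bash
python3 st.py; python3 - <<'E'
from h import *
s=env.state(); np.save("w1.npy",np.r_[s["ee_pos"],s["ee_rot"]])
cv2.imwrite("pics/w1.png",env.grab_frame("wrist")[:,:,::-1])
print(proj("wrist",[[409,287,200],[561,314,200],[485,300.5,200]],s))
E
```

```text
7.0667 q [   3.89   13.43   79.18   37.22   94.73 -102.62] p [501.4 233.4 426.6] rot [ 87.78  52.09 105.01] F [0.2 0.7 0.9] T [-0.27 -0.05 -0.03] w 39.8
[[-0.159, -0.242, 0.957], [0.593, 0.751, 0.288], [-0.789, 0.614, 0.024]]
[[244.87612941 107.96845287]
 [237.95080107 241.49122575]
 [241.23965163 178.08102707]]
```

View pics/w1.png

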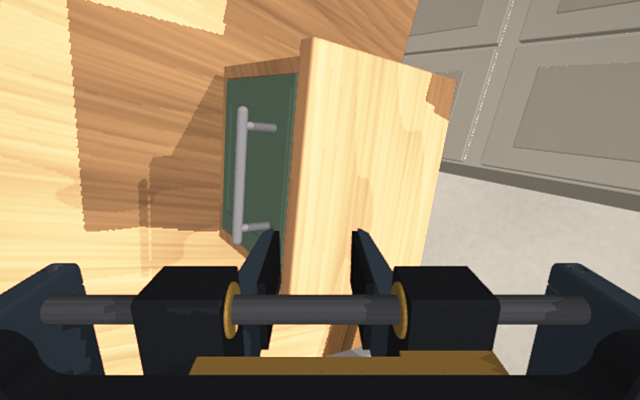

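The wrist view shows the bar handle from (242,108) to (237,241), within about 3 px of my estimate. I'm triangulating its ends from all three cameras.

```bash
python3 - <<'E'
from fit import *
w=np.load("w1.npy"); st={"ee_pos":w[:3],"ee_rot":w[3:]}
C=lambda u,v:(80+u/3.52,140+v/3.52); S=lambda u,v:(360+u/4,110+v/4)
for o in ([C(525,376),S(57,203),(242.5,109)],[C(494,163),S(137,312),(237,241)]):
    f=lambda P: np.r_[proj("top",P)[0]-o[0],proj("scene",P)[0]-o[1],proj("wrist",P,st)[0]-o[2]]
    r=least_squares(f,[480,300,200]); print(r.x.round(1),r.fun.round(1))
# board front corners
f=None
E
```

```text
[409.9 287.8 193.3] [ 0.2 -0.5  0.2  0.1  0.1 -0.2]
[561.9 315.  195.3] [ 0.1 -0.1  0.4 -0.2 -0.1 -0.1]
```

```bash
python3 st.py; python3 - <<'E'
from h import *
p,R=pose()
p,_=rows(p,R,np.array([502.8,238.5,278]),5); rows(p,R,np.array([486.9,297.8,199]),5)
E
```

```text
7.1167 q [   3.63   13.94   79.14   36.95   94.45 -102.7 ] p [506.7 230.2 421.2] rot [ 88.19  52.32 104.98] F [ 5.3 -2.2 -2.5] T [-0.48 -0.34 -0.08] w 39.6
[[-0.158, -0.235, 0.959], [0.591, 0.756, 0.283], [-0.791, 0.611, 0.019]]
rows 5 x [2.38, -1.61, -0.08] turn 0.0 mm/row 28.7
rows 5 x [2.0, 0.01, -0.0] turn 0.0 mm/row 20.0
```

Request:
jog_arm(plan=[2.4,-1.6,-0.1,0,2.4,-1.6,-0.1,0,2.4,-1.6,-0.1,0,2.4,-1.6,-0.1,0,2.4,-1.6,-0.1,0,0,0,0,0])

```text
time_s: 7.62
ee_pos: [492.5, 243.9, 278.0]
ee_rot: [88.8, 52.1, 105.9]
force: [-1.0, 0.3, 0.2]
gripper_width: 40.2
```

```bash
python3 - <<'E'
from h import *
p,R=pose(); s=env.state(); print(p.round(1))
cv2.imwrite("pics/w2.png",env.grab_frame("wrist")[:,:,::-1])
print(proj("wrist",[[409.9,287.8,193.3],[561.9,315,195.3]],s).round(1))
p,R=pose();print(p.round(1),R[:,0].round(3))
rows(p,R,np.array([486.9,297.8,199]),5)
E
```

```text
[492.5 243.9 278. ]
[[316.5 125.7]
 [299.9 311. ]]
[493.9 244.4 281.4] [-0.165  0.593 -0.788]
rows 5 x [1.95, -0.18, 0.15] turn 0.0 mm/row 19.7
```

View pics/w2.png

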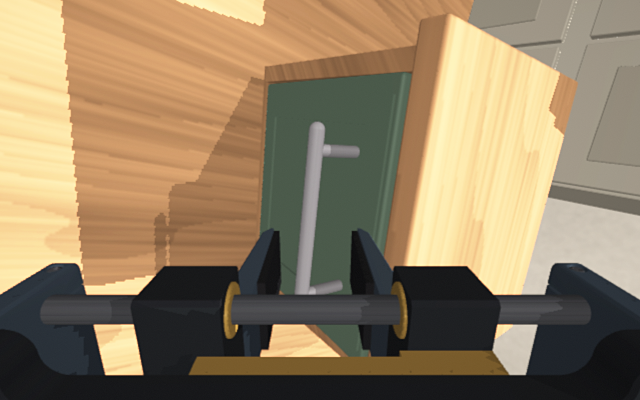

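The bar runs from (317,123) down between the open fingers to (303,292), matching the prediction. Next I move in and close.

Request:
jog_arm(plan=[1.95,-0.18,0.15,0,1.95,-0.18,0.15,0,1.95,-0.18,0.15,0,1.95,-0.18,0.15,0,1.95,-0.18,0.15,0,0,0,0,0])

```text
time_s: 8.17
ee_pos: [488.5, 298.9, 200.8]
ee_rot: [88.0, 52.0, 105.3]
force: [-0.6, -0.0, -0.5]
gripper_width: 39.9
```

```bash
python3 st.py
```

```text
8.1667 q [  10.81   21.15  101.55   41.64   67.33 -116.64] p [488.5 298.9 200.8] rot [ 87.96  52.05 105.29] F [-0.6 -0.  -0.5] T [-0.37 -0.04  0.04] w 39.9
[[-0.162, -0.242, 0.957], [0.593, 0.751, 0.291], [-0.789, 0.615, 0.022]]
```

Free at the bar. I'm closing the fingers on it.

Request:
jog_arm(plan=[0,0,0,0,0,0,0,0,0,0,0,0,0,0,0,0,0,0,0,0], claw=0.6, newtons=20)

```text
time_s: 8.58
ee_pos: [490.1, 297.5, 202.5]
ee_rot: [87.6, 52.1, 104.8]
force: [0.4, -1.4, 3.5]
gripper_width: 13.1
```

```bash
python3 st.py
```

```text
8.5833 q [  10.62   21.02  101.47   41.66   67.32 -116.62] p [490.1 297.5 202.5] rot [ 87.62  52.06 104.82] F [ 0.4 -1.4  3.5] T [-0.28  0.23 -0.39] w 13.1
[[-0.157, -0.242, 0.958], [0.594, 0.751, 0.287], [-0.789, 0.614, 0.025]]
```

```bash
cat > arc.py <<'E'
from h import *
import sys
a0,a1,n=map(float,sys.argv[1:4]); n=int(n)
p,R=pose(); nv=np.array([.176,-.984,0])
ph=np.radians(np.linspace(a0,a1,n+1)+13.63)
P=np.outer(169.8*np.sin(ph),nv)+np.outer(169.8*np.cos(ph),[0,0,1])
d=np.diff(P,axis=0)@R/10
for r in d: print(r.round(2).tolist())
E
python3 arc.py 5.5 43 12
```

```text
[-0.27, -0.88, -0.11]
[-0.22, -0.89, -0.11]
[-0.17, -0.9, -0.1]
[-0.13, -0.91, -0.1]
[-0.07, -0.92, -0.1]
[-0.02, -0.92, -0.1]
[0.03, -0.92, -0.1]
[0.08, -0.92, -0.09]
[0.13, -0.91, -0.09]
[0.18, -0.9, -0.09]
[0.23, -0.89, -0.08]
[0.27, -0.88, -0.08]
```

Request:
jog_arm(plan=[-0.27,-0.88,-0.11,0,-0.22,-0.89,-0.11,0,-0.17,-0.9,-0.1,0,-0.13,-0.91,-0.1,0,-0.07,-0.92,-0.1,0,-0.02,-0.92,-0.1,0])

```text
time_s: 9.08
ee_pos: [498.6, 250.5, 177.3]
ee_rot: [87.6, 51.8, 104.8]
force: [0.5, 0.4, 7.1]
gripper_width: 13.0
```

```bash
python3 st.py
```

```text
9.0833 q [   5.56   22.68  103.19   41.27   67.63 -122.53] p [498.6 250.5 177.3] rot [ 87.59  51.83 104.78] F [0.5 0.4 7.1] T [ 0.5   0.65 -0.37] w 13.0
[[-0.158, -0.241, 0.958], [0.597, 0.749, 0.287], [-0.786, 0.617, 0.026]]
```

Request:
jog_arm(plan=[0.03,-0.92,-0.1,0,0.08,-0.92,-0.09,0,0.13,-0.91,-0.09,0,0.18,-0.9,-0.09,0,0.23,-0.89,-0.08,0,0.27,-0.88,-0.08,0,0,0,0,0])

```text
time_s: 9.67
ee_pos: [505.8, 211.4, 133.6]
ee_rot: [87.7, 52.2, 104.8]
force: [3.4, -4.6, -0.8]
gripper_width: 13.2
```

```bash
python3 st.py
```

```text
9.6667 q [   1.62   25.86  105.39   41.03   65.43 -128.67] p [505.8 211.4 133.6] rot [ 87.73  52.18 104.8 ] F [ 3.4 -4.6 -0.8] T [-1.04  0.02 -0.48] w 13.2
[[-0.157, -0.24, 0.958], [0.593, 0.753, 0.285], [-0.79, 0.613, 0.024]]
```

Request:
jog_arm(plan=[0.2,-0.45,-0.04,0,0.2,-0.45,-0.04,0,0,0,0,0,0,0,0,0])

```text
time_s: 10.0
ee_pos: [506.3, 210.6, 130.7]
ee_rot: [87.5, 51.6, 104.7]
force: [-0.8, -1.9, 21.3]
gripper_width: 13.6
```

```bash
python3 st.py;  python3 - <<'E'
from h import *
for n in ("scene","top"): cv2.imwrite(f"pics/{n}3.png",env.grab_frame(n)[:,:,::-1])
im=cv2.imread("pics/scene3.png"); crop(im,330,110,530,260,4,"pics/c3.png")
E
```

```text
10.0 q [   1.26   26.25  105.61   41.67   65.45 -129.74] p [506.3 210.6 130.7] rot [ 87.46  51.56 104.66] F [-0.8 -1.9 21.3] T [ 1.8   1.1  -0.19] w 13.6
[[-0.157, -0.241, 0.958], [0.601, 0.746, 0.286], [-0.783, 0.621, 0.027]]
```

View pics/c3.png

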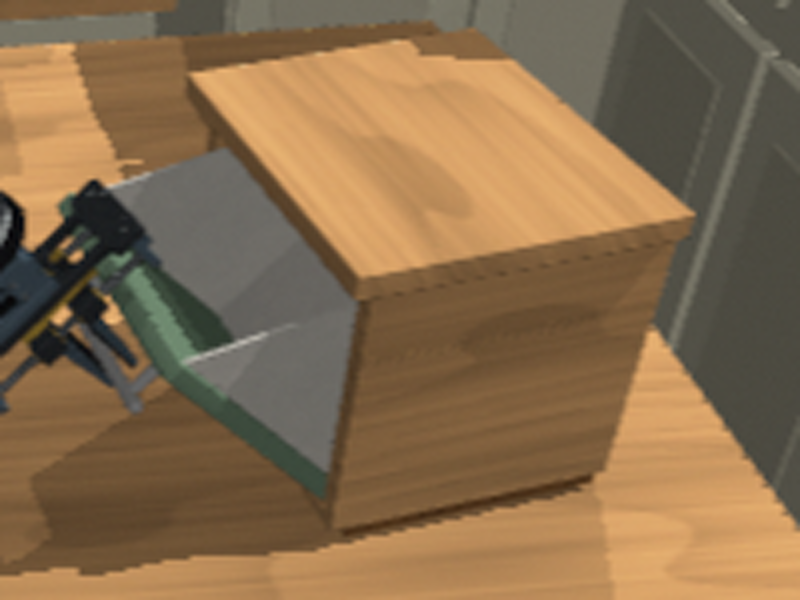

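View pics/top3.png

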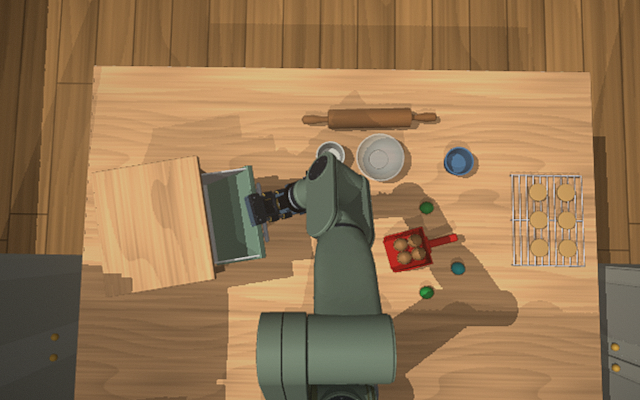

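The bin is open at its stop: 21 N of overdrive moved it only 2 mm. The top view shows the white trough at about (237,215). Next I relax, open slightly and retreat along the fingers.

Request:
jog_arm(plan=[-0.2,0.45,0.04,0,-0.1,0.2,0.02,0,0,0,0,0,0,0,0,0,0,0,0,0,0,0,0,0], claw=2.6)

```text
time_s: 10.6
ee_pos: [504.3, 211.8, 131.3]
ee_rot: [87.9, 52.1, 105.2]
force: [0.3, 0.3, 0.3]
gripper_width: 25.9
```

```bash
python3 st.py
```

```text
10.6 q [   1.65   26.04  105.57   41.1    65.39 -129.01] p [504.3 211.8 131.3] rot [ 87.89  52.07 105.15] F [0.3 0.3 0.3] T [-0.24 -0.07  0.  ] w 25.9
[[-0.161, -0.242, 0.957], [0.593, 0.751, 0.289], [-0.789, 0.614, 0.023]]
```

```bash
python3 - <<'E'
from h import *
import kin
p,R=pose(); s=env.state(); q=s["qpos"]
p2=p-R[:,0]*120; t=np.array([455,-358,175.])
P,Q=rows(p2,R,t,16,90); print(P,Q.round(3))
for k in range(0,17):
    Rk=R@Ro.from_euler('x',90*k/16,degrees=True).as_matrix()
    qn,e=kin.ik(p2+(t-p2)*k/16,Rk,q)
    if k%4==0: print(k,qn.round(0),round(e,1),np.abs(qn-q).max().round(1))
    q=qn
E
```

```text
rows 16 x [-1.53, -2.98, 0.73] turn 0.938 mm/row 34.3
[ 455. -358.  175.] [[-0.161  0.957  0.242]
 [ 0.593  0.289 -0.751]
 [-0.789  0.023 -0.614]]
0 [  -6.   22.   96.   36.   80. -125.] 0.0 14.2
4 [ -18.   23.   97.   31.   85. -113.] 0.0 3.2
8 [-30.  26.  93.  26.  90. -99.] 0.0 3.6
12 [-40.  32.  86.  21.  95. -84.] 0.0 3.9
16 [-48.  38.  74.  16. 102. -67.] 0.0 4.3
```

Request:
jog_arm(plan=[-2.5,0,0,0,-3,0,0,0,-3,0,0,0,-2,0,0,1.15,-2,0,0,1.15,-2,0,0,1.15,-2,0,0,1.15,-2,0,0,1.15,-2,0,0,1.15,-2,0,0,1.15,-2,0,0,1.15,-2,0,0,1.15])

```text
time_s: 11.6
ee_pos: [546.9, 54.0, 341.1]
ee_rot: [150.3, 52.1, 105.1]
force: [0.6, 0.7, -0.1]
gripper_width: 26.0
```

Request:
jog_arm(plan=[-1,0,0,1.15,-1,0,0,1.15,0,0,0,1.15,0,0,0,1.2,0,0,0,0], claw=5)

```text
time_s: 12.02
ee_pos: [550.2, 42.5, 356.2]
ee_rot: [177.9, 52.1, 105.1]
force: [-0.5, -0.2, -0.5]
gripper_width: 49.7
```

```bash
python3 st.py;  python3 - <<'E'
from h import *
p,R=pose(); rows(p,R,np.array([455,-358,175.]),12)
cv2.imwrite("pics/scene4.png",env.grab_frame("scene")[:,:,::-1])
im=cv2.imread("pics/scene4.png"); crop(im,330,110,530,260,4,"pics/c4.png")
E
```

```text
12.0167 q [-14.37  20.69  78.68  32.9   99.8  -31.41] p [550.2  42.5 356.2] rot [177.95  52.06 105.11] F [-0.5 -0.2 -0.5] T [-0.42 -0.06  0.02] w 49.7
[[-0.16, 0.957, 0.24], [0.594, 0.288, -0.752], [-0.789, 0.022, -0.614]]
rows 12 x [-0.66, -1.75, 3.25] turn 0.0 mm/row 37.5
```

View pics/c4.png

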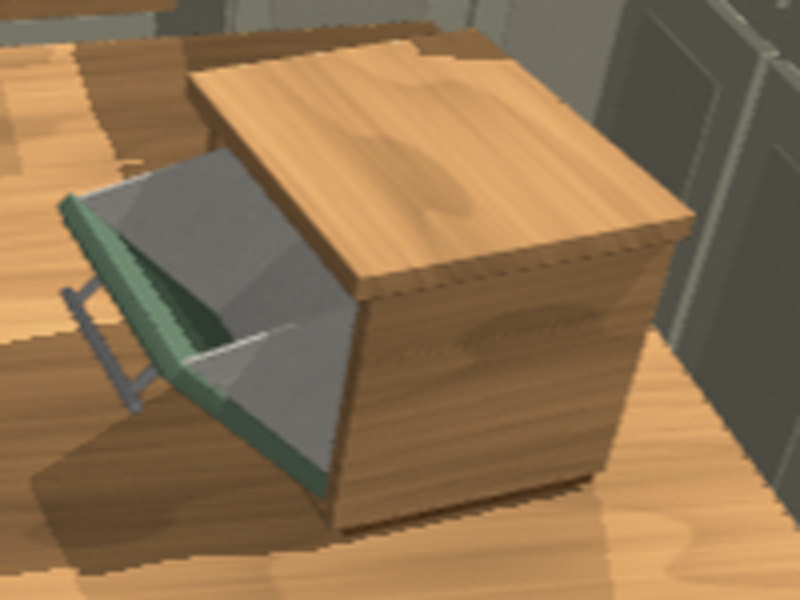

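The bin stayed fully open after release: the mouth is open and the handle bar sits at (100,345) in the crop. On to the scoop.

Request:
jog_arm(plan=[-0.66,-1.75,3.25,0,-0.66,-1.75,3.25,0,-0.66,-1.75,3.25,0,-0.66,-1.75,3.25,0,-0.66,-1.75,3.25,0,-0.66,-1.75,3.25,0,-0.66,-1.75,3.25,0,-0.66,-1.75,3.25,0,-0.66,-1.75,3.25,0,-0.66,-1.75,3.25,0,-0.66,-1.75,3.25,0,-0.66,-1.75,3.25,0])

```text
time_s: 13.07
ee_pos: [455.9, -359.3, 173.4]
ee_rot: [177.6, 52.0, 105.1]
force: [1.0, -0.4, 0.4]
gripper_width: 50.2
```

Request:
jog_arm(plan=[0,0,0,0])

```text
time_s: 13.15
ee_pos: [454.1, -362.7, 169.8]
ee_rot: [178.0, 52.0, 105.1]
force: [-1.0, 0.1, -0.5]
gripper_width: 50.1
```

```bash
python3 st.py; python3 - <<'E'
from h import *
s=env.state(); np.save("w5.npy",np.r_[s["ee_pos"],s["ee_rot"]])
cv2.imwrite("pics/w5.png",env.grab_frame("wrist")[:,:,::-1])
c,si=np.cos(np.radians(108.1)),np.sin(np.radians(108.1))
W=lambda x,y,z:[432.9+c*x-si*y,-281.2+si*x+c*y,z]
print(proj("wrist",[W(-40,0,62),W(0,0,54),W(37,53,56),W(37,-53,56),W(147,53,3),W(147,-53,3)],s).round(0))
E
```

```text
13.15 q [-48.25  38.76  74.4   16.35 101.32 -67.16] p [ 454.1 -362.7  169.8] rot [178.    51.99 105.13] F [-1.   0.1 -0.5] T [-0.43 -0.04 -0.02] w 50.1
[[-0.161, 0.958, 0.239], [0.594, 0.287, -0.751], [-0.788, 0.022, -0.615]]
[[317. 244.]
 [316. 204.]
 [259. 167.]
 [370. 166.]
 [268. 107.]
 [355. 106.]]
```

View pics/w5.png

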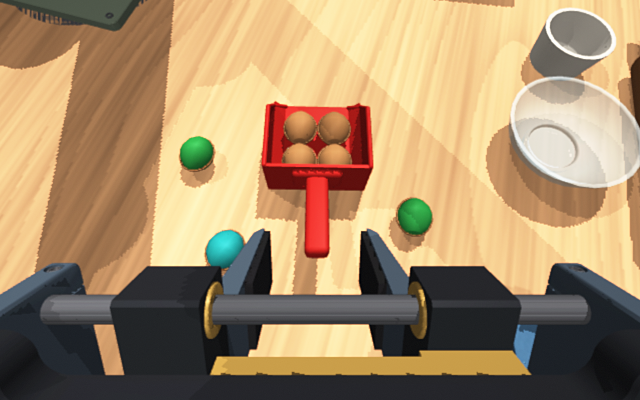

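The wrist view shows the scoop handle from (317,178) to (317,256), centred between the fingers, with four brown nuts in the bowl. The decoys at (225,248), (414,215) and (197,153) are clear of the finger path.

Request:
jog_arm(plan=[2.4,0.01,0.17,0,2.4,0.01,0.17,0,2.4,0.01,0.17,0,2.4,0.01,0.17,0,2.4,0.02,0.17,0,1.6,0.02,0.17,0,0,0,0,0])

```text
time_s: 13.78
ee_pos: [436.7, -281.1, 59.5]
ee_rot: [177.9, 51.7, 105.4]
force: [-0.7, 0.8, -0.0]
gripper_width: 50.4
```

```bash
python3 st.py; python3 - <<'E'
from h import *
s=env.state()
cv2.imwrite("pics/w6.png",env.grab_frame("wrist")[:,:,::-1])
p,R=pose(); print((p+6*R[:,0]).round(1)); rows(p,R,np.array([434,-284.6,49.7]),1)
E
```

```text
13.7833 q [-44.7   39.58  91.49  18.09  83.62 -69.86] p [ 436.7 -281.1   59.5] rot [177.92  51.74 105.42] F [-0.7  0.8 -0. ] T [-0.42 -0.08  0.01] w 50.4
[[-0.165, 0.956, 0.244], [0.597, 0.293, -0.747], [-0.785, 0.022, -0.619]]
[ 436.8 -279.1   56.1]
rows 1 x [0.83, -0.44, 0.74] turn 0.0 mm/row 11.9
```

View pics/w6.png

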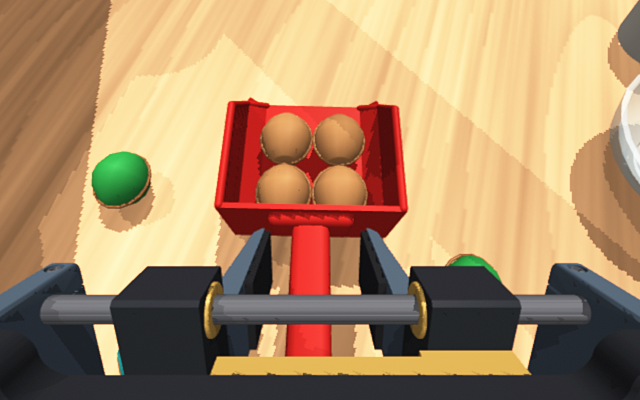

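Request:
jog_arm(plan=[0.8,-0.25,0.65,0,0,0,0,0,0,0,0,0])

```text
time_s: 14.08
ee_pos: [436.2, -286.1, 50.9]
ee_rot: [177.7, 52.1, 105.0]
force: [0.7, 0.5, -0.2]
gripper_width: 50.4
```

Request:
jog_arm(plan=[0,0,0,0,0,0,0,0,0,0,0,0,0,0,0,0,0,0,0,0,0,0,0,0,0,0,0,0], claw=1, newtons=35)

```text
time_s: 14.67
ee_pos: [435.9, -285.6, 50.9]
ee_rot: [177.8, 52.1, 105.1]
force: [-0.4, -1.1, 1.4]
gripper_width: 21.9
```

```bash
python3 st.py
```

```text
14.6667 q [-45.04  40.15  91.65  17.98  82.61 -70.24] p [ 435.9 -285.6   50.9] rot [177.77  52.08 105.08] F [-0.4 -1.1  1.4] T [-0.34  0.16  0.02] w 21.9
[[-0.16, 0.957, 0.243], [0.593, 0.29, -0.751], [-0.789, 0.024, -0.614]]
```

Request:
jog_arm(plan=[-0.4,0.01,-0.3,0,-0.8,0.02,-0.6,0,-0.8,0.02,-0.6,0,-0.8,0.02,-0.6,0,-0.8,0.02,-0.6,0,-0.8,0.02,-0.6,0,-0.8,0.02,-0.6,0,-0.4,0.01,-0.3,0,0,0,0,0], newtons=55)

```text
time_s: 15.42
ee_pos: [436.5, -287.2, 122.0]
ee_rot: [177.6, 52.2, 105.0]
force: [0.2, -0.4, -1.6]
gripper_width: 21.8
```

```bash
python3 st.py; python3 - <<'E'
from h import *
cv2.imwrite("pics/w7.png",env.grab_frame("wrist")[:,:,::-1])
im=env.grab_frame("scene")[:,:,::-1]; crop(im,140,120,340,270,4,"pics/c7.png")
E
```

```text
15.4167 q [-45.11  35.63  88.33  17.8   89.95 -67.93] p [ 436.5 -287.2  122. ] rot [177.63  52.21 104.97] F [ 0.2 -0.4 -1.6] T [-0.71 -0.16 -0.03] w 21.8
[[-0.158, 0.957, 0.244], [0.592, 0.29, -0.752], [-0.79, 0.025, -0.612]]
```

View pics/w7.png

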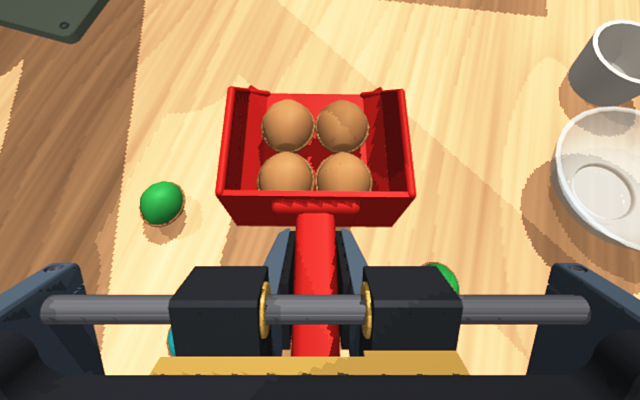

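View pics/c7.png

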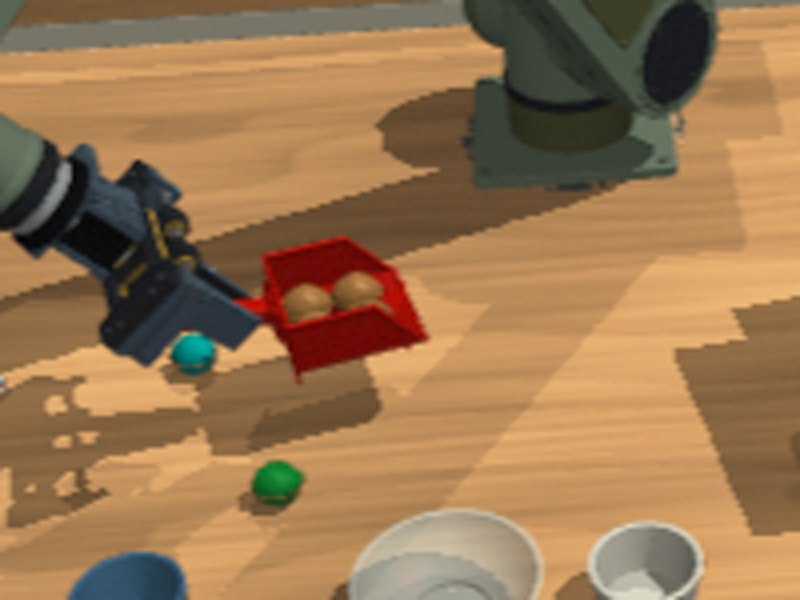

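```bash
cat > pour.py <<'E'
from h import *
p,R=pose()
n=np.array([.176,-.984,0]); l=np.array([.984,.176,0]); H=np.array([476,356,35.])
yaw=np.radians(106.); d=np.array([np.cos(yaw),np.sin(yaw),0]); y=np.array([-np.sin(yaw),np.cos(yaw),0]); z=np.array([0,0,1.])
S0=np.c_[d,y,z]; Sl=R.T@S0   # scoop axes in tool
def scoop(phi):
    Rt=R@Ro.from_euler('x',phi,degrees=True).as_matrix(); return Rt,Rt@Sl
PT={"lipL":(147,53,-42),"lipR":(147,-53,-42),"backL":(37,53,11),"backR":(37,-53,11),"botL":(37,53,-45),"botR":(37,-53,-45),"end":(-45,0,18)}
if __name__=="__main__":
    for phi in range(0,181,15):
        Rt,S=scoop(phi)
        dip=np.degrees(np.arcsin(-S[2,0])); roll=np.degrees(np.arcsin(S[2,1])); az=np.degrees(np.arctan2(S[1,0],S[0,0]))
        print(phi,"dip %.0f yzup %.0f az %.0f"%(dip,roll,az),{k:(np.array([n@(S@v),l@(S@v),(S@v)[2]])).round(0).tolist() for k,v in PT.items()})
E
python3 pour.py
```

```text
0 dip -0 yzup -0 az 106 {'lipL': [-141.0, -68.0, -42.0], 'lipR': [-152.0, 38.0, -42.0], 'backL': [-31.0, -56.0, 11.0], 'backR': [-42.0, 49.0, 11.0], 'botL': [-31.0, -56.0, -45.0], 'botR': [-42.0, 49.0, -45.0], 'end': [45.0, 5.0, 18.0]}
15 dip 1 yzup 9 az 94 {'lipL': [-152.0, -44.0, -35.0], 'lipR': [-141.0, 60.0, -52.0], 'backL': [-42.0, -46.0, 19.0], 'backR': [-31.0, 58.0, 2.0], 'botL': [-42.0, -55.0, -36.0], 'botR': [-31.0, 49.0, -53.0], 'end': [45.0, -2.0, 18.0]}
30 dip 3 yzup 18 az 83 {'lipL': [-158.0, -17.0, -32.0], 'lipR': [-125.0, 79.0, -65.0], 'backL': [-51.0, -33.0, 25.0], 'backR': [-19.0, 62.0, -8.0], 'botL': [-53.0, -51.0, -29.0], 'botR': [-21.0, 45.0, -61.0], 'end': [44.0, -8.0, 20.0]}
45 dip 8 yzup 26 az 72 {'lipL': [-158.0, 11.0, -34.0], 'lipR': [-107.0, 91.0, -80.0], 'backL': [-57.0, -18.0, 28.0], 'backR': [-6.0, 63.0, -18.0], 'botL': [-62.0, -43.0, -22.0], 'botR': [-11.0, 38.0, -68.0], 'end': [41.0, -13.0, 22.0]}
60 dip 14 yzup 32 az 61 {'lipL': [-152.0, 37.0, -40.0], 'lipR': [-86.0, 97.0, -97.0], 'backL': [-59.0, -1.0, 29.0], 'backR': [7.0, 59.0, -28.0], 'botL': [-70.
[... 1247 characters left out ...]
p 64 yzup 19 az -6 {'lipL': [-44.0, 89.0, -128.0], 'lipR': [6.0, 2.0, -162.0], 'backL': [-11.0, 63.0, -13.0], 'backR': [39.0, -24.0, -47.0], 'botL': [-60.0, 42.0, -30.0], 'botR': [-10.0, -45.0, -64.0], 'end': [10.0, -12.0, 46.0]}
165 dip 72 yzup 10 az -30 {'lipL': [-25.0, 75.0, -141.0], 'lipR': [6.0, -25.0, -160.0], 'backL': [2.0, 61.0, -23.0], 'backR': [33.0, -38.0, -42.0], 'botL': [-50.0, 48.0, -38.0], 'botR': [-19.0, -52.0, -56.0], 'end': [8.0, -6.0, 47.0]}
180 dip 76 yzup 1 az -71 {'lipL': [-10.0, 55.0, -152.0], 'lipR': [-0.0, -51.0, -154.0], 'backL': [15.0, 55.0, -32.0], 'backR': [24.0, -50.0, -34.0], 'botL': [-39.0, 50.0, -46.0], 'botR': [-30.0, -55.0, -48.0], 'end': [6.0, -0.0, 48.0]}
```

```bash
cat > plan2.py <<'E'
from pour import *
import kin,json
E=np.array([140,-53,-42.]); 
def T(o,la,zz): 
    t=H+o*n+la*l; t[2]=zz; return t
def tcp(phi,t):
    Rt,S=scoop(phi); return t-S@E-6*Rt[:,0],Rt
if __name__=="__main__":
    t=T(82,-35,235); g,_=tcp(0,t); print("goal",g.round(1),"from",p.round(1),"tool d cm",((g-p)@R/10).round(2))
    q=env.state()["qpos"]
    for k in range(1,11):
        q2,e=kin.ik(p+(g-p)*k/10,R,q); q=q2
        if k%5==0: print(q.round(0),round(e,2))
    for phi in range(6,127,6):
        a,Rt=tcp(phi,t); q2,e=kin.ik(a,Rt,q); 
        if phi%18==0: print(phi,a.round(0),q2.round(0),round(e,2),"maxstep",np.abs(q2-q).max().round(1))
        q=q2
E
python3 plan2.py
```

```text
goal [444.6 116.4 281.7] from [ 436.  -286.8  120.7] tool d cm [ 11.07  12.89 -39.97]
[-30.  22. 100.  26.  87. -56.] 0.0
[ -9.  12. 101.  34.  85. -35.] 0.0
18 [417. 125. 294.] [ -9.   9. 103.  34.  85. -16.] 0.0 maxstep 6.5
36 [396. 141. 310.] [ -7.   7. 104.  35.  86.   4.] 0.0 maxstep 6.9
54 [382. 162. 329.] [ -5.   4. 104.  35.  87.  25.] 0.0 maxstep 7.2
72 [378. 186. 348.] [ -1.   3. 103.  36.  87.  47.] 0.0 maxstep 7.4
90 [383. 211. 365.] [  2.   3. 100.  37.  87.  69.] 0.0 maxstep 7.3
108 [398. 234. 380.] [ 5.  4. 97. 37. 87. 91.] 0.0 maxstep 7.1
126 [420. 254. 390.] [  7.   6.  93.  38.  87. 112.] 0.0 maxstep 6.8
```

Request:
jog_arm(plan=[0.037,0.043,-0.132,0,0.074,0.086,-0.266,0,0.11,0.128,-0.398,0,0.147,0.171,-0.531,0,0.184,0.214,-0.663,0,0.221,0.257,-0.797,0,0.257,0.299,-0.928,0,0.294,0.342,-1.062,0,0.331,0.385,-1.194,0,0.331,0.385,-1.194,0,0.331,0.385,-1.194,0,0.331,0.385,-1.194,0])

```text
time_s: 16.52
ee_pos: [438.0, -189.0, 159.8]
ee_rot: [177.8, 52.1, 105.1]
force: [-0.3, 0.2, -1.7]
gripper_width: 22.0
```

Request:
jog_arm(plan=[0.331,0.385,-1.194,0,0.331,0.385,-1.194,0,0.331,0.385,-1.194,0,0.331,0.385,-1.194,0,0.331,0.385,-1.194,0,0.331,0.385,-1.194,0,0.331,0.385,-1.194,0,0.331,0.385,-1.194,0,0.331,0.385,-1.194,0,0.331,0.385,-1.194,0,0.331,0.385,-1.194,0,0.331,0.385,-1.194,0])

```text
time_s: 17.52
ee_pos: [441.1, -44.7, 217.4]
ee_rot: [177.8, 52.1, 105.1]
force: [0.1, 0.1, -1.3]
gripper_width: 21.6
```

Request:
jog_arm(plan=[0.331,0.385,-1.194,0,0.331,0.385,-1.194,0,0.331,0.385,-1.194,0,0.331,0.385,-1.194,0,0.331,0.385,-1.194,0,0.331,0.385,-1.194,0,0.331,0.385,-1.194,0,0.307,0.357,-1.109,0,0.284,0.33,-1.024,0,0.26,0.303,-0.938,0,0.236,0.275,-0.853,0,0.213,0.248,-0.768,0])

```text
time_s: 18.52
ee_pos: [443.9, 86.6, 269.9]
ee_rot: [177.8, 52.1, 105.1]
force: [-0.8, -0.0, -2.5]
gripper_width: 21.7
```

Request:
jog_arm(plan=[0.189,0.22,-0.683,0,0.165,0.193,-0.597,0,0.142,0.165,-0.512,0,0.118,0.138,-0.427,0,0.095,0.11,-0.341,0,0.071,0.083,-0.256,0,0.047,0.055,-0.171,0,0.024,0.028,-0.085,0,0,0,0,0])

```text
time_s: 19.27
ee_pos: [444.6, 116.8, 281.9]
ee_rot: [177.8, 52.1, 105.1]
force: [-0.3, -0.2, -1.5]
gripper_width: 21.7
```

```bash
python3 st.py; python3 - <<'E'
from h import *
cv2.imwrite("pics/w8.png",env.grab_frame("wrist")[:,:,::-1])
im=env.grab_frame("scene")[:,:,::-1]; crop(im,290,80,490,230,4,"pics/c8.png")
im=env.grab_frame("top")[:,:,::-1]; crop(im,160,130,360,280,4,"pics/t8.png")
E
```

```text
19.2667 q [ -9.11  12.43 101.36  34.25  84.97 -35.31] p [444.6 116.8 281.9] rot [177.77  52.08 105.08] F [-0.3 -0.2 -1.5] T [-0.7  -0.17 -0.04] w 21.7
[[-0.16, 0.957, 0.243], [0.593, 0.29, -0.751], [-0.789, 0.024, -0.614]]
```

View pics/w8.png

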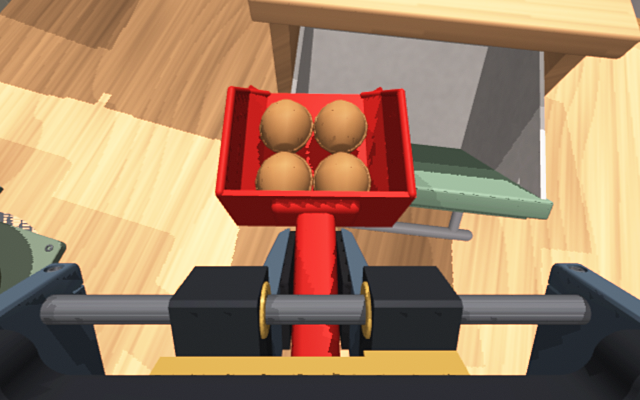

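View pics/c8.png

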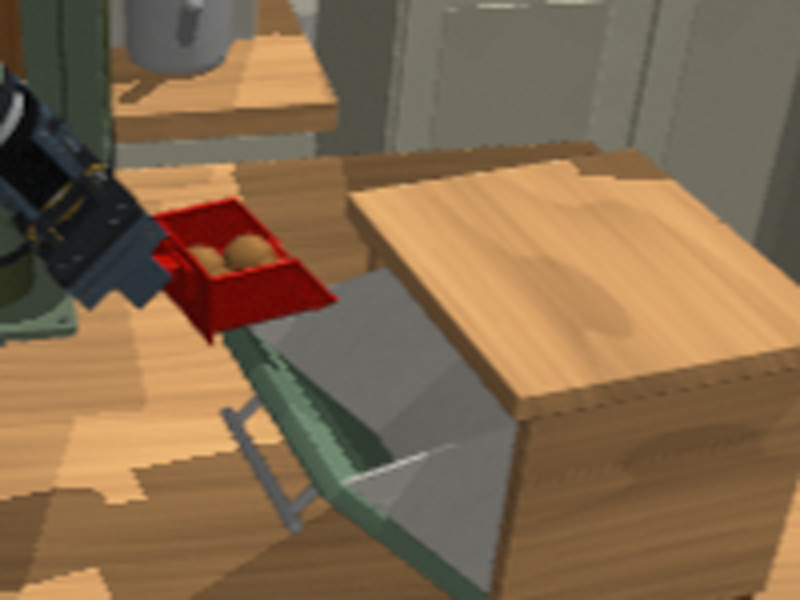

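View pics/t8.png

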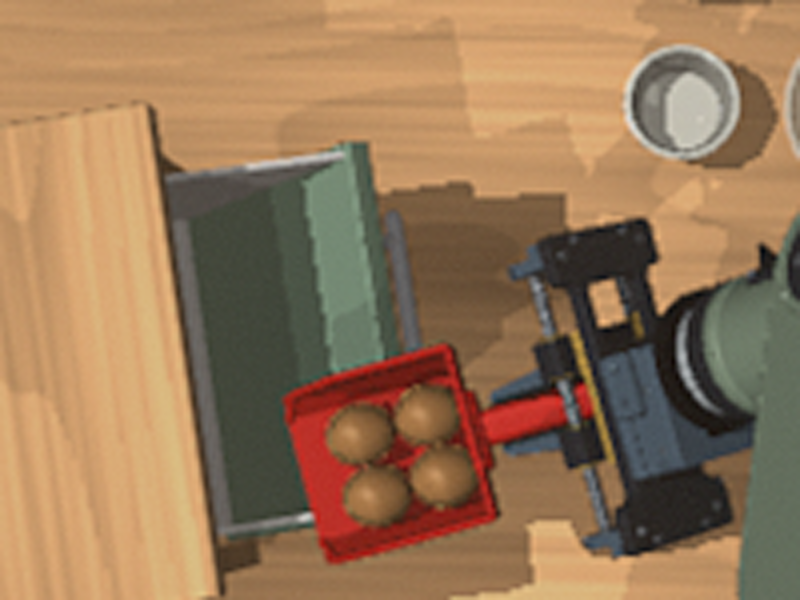

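```bash
python3 - <<'E'
from pour import *
from plan2 import T,tcp,E
Rt,S=scoop(0); t=p+6*R[:,0]+S@E; print("E now out/lat/z",n@(t-H),l@(t-H),t[2])
for k in range(2):
    a,Ra=tcp(4.8*k,t); b,_=tcp(4.8*(k+1),t); print(((b-a)@Ra/10).round(3))
E
```

```text
E now out/lat/z 81.76786032013099 -34.883252442860986 235.09459989159012
[-0.    -0.678 -0.481]
[ 0.    -0.678 -0.481]
```

Request:
jog_arm(plan=[0,-0.678,-0.481,0.8,0,-0.678,-0.481,0.8,0,-0.678,-0.481,0.8,0,-0.678,-0.481,0.8,0,-0.678,-0.481,0.8,0,-0.678,-0.481,0.8,0,-0.678,-0.481,0.8,0,-0.678,-0.481,0.8])

```text
time_s: 20.08
ee_pos: [393.3, 143.9, 312.7]
ee_rot: [-143.5, 52.1, 105.1]
force: [0.8, -0.2, -1.2]
gripper_width: 21.8
```

```bash
python3 st.py; python3 - <<'E'
from h import *
im=env.grab_frame("top")[:,:,::-1]; crop(im,160,130,360,280,4,"pics/t9.png")
E
```

```text
20.0833 q [ -6.71   6.17 104.52  34.89  86.27   6.97] p [393.3 143.9 312.7] rot [-143.54   52.07  105.1 ] F [ 0.8 -0.2 -1.2] T [-0.72 -0.07  0.02] w 21.8
[[-0.16, 0.899, -0.408], [0.593, -0.243, -0.767], [-0.789, -0.365, -0.494]]
```

View pics/t9.png

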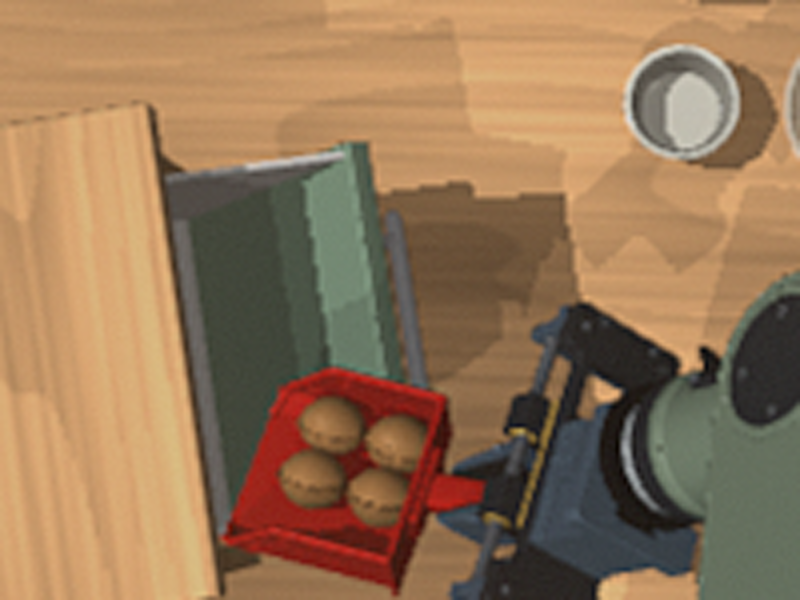

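Request:
jog_arm(plan=[0,-0.81,-0.69,0.8,0,-0.81,-0.69,0.8,0,-0.81,-0.69,0.8,0,-0.81,-0.69,0.8])

```text
time_s: 20.47
ee_pos: [380.5, 174.8, 338.6]
ee_rot: [-124.4, 52.1, 105.1]
force: [0.6, -0.4, -2.7]
gripper_width: 22.0
```

```bash
python3 st.py; python3 - <<'E'
from h import *
im=env.grab_frame("top")[:,:,::-1]; crop(im,160,130,360,280,4,"pics/t10.png")
E
```

```text
20.4667 q [ -2.8    3.8  103.37  35.85  87.01  31.12] p [380.5 174.8 338.6] rot [-124.43   52.08  105.12] F [ 0.6 -0.4 -2.7] T [-0.79 -0.03  0.  ] w 22.0
[[-0.16, 0.715, -0.68], [0.593, -0.481, -0.646], [-0.789, -0.507, -0.347]]
```

View pics/t10.png

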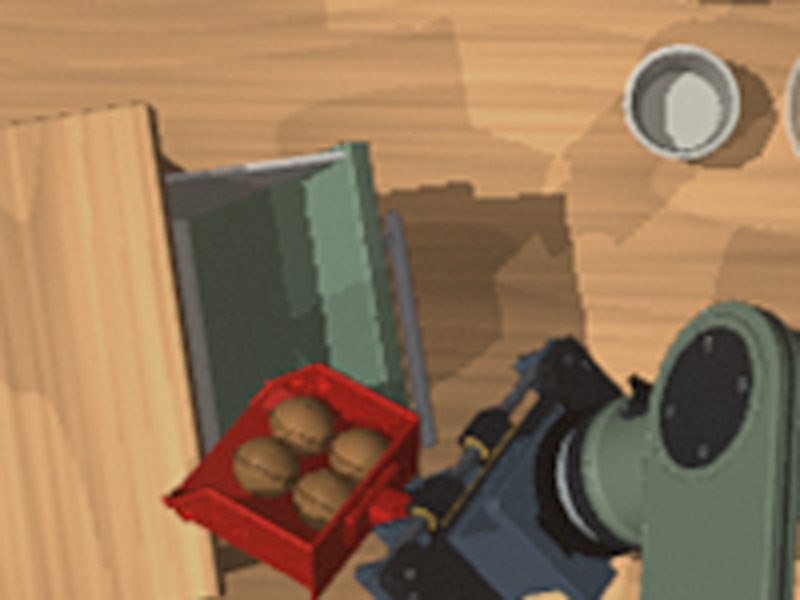

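Request:
jog_arm(plan=[0,-0.678,-0.481,0.8,0,-0.678,-0.481,0.8,0,-0.678,-0.481,0.8])

```text
time_s: 20.77
ee_pos: [377.9, 194.0, 353.5]
ee_rot: [-110.1, 52.1, 105.1]
force: [-0.4, -0.1, -0.6]
gripper_width: 21.8
```

```bash
python3 st.py; python3 - <<'E'
from h import *
im=env.grab_frame("top")[:,:,::-1]; crop(im,160,130,360,280,4,"pics/t11.png")
E
```

```text
20.7667 q [ -0.23   3.05 102.01  36.38  87.26  48.69] p [377.9 194.  353.5] rot [-110.1    52.09  105.13] F [-0.4 -0.1 -0.6] T [-0.73  0.05 -0.02] w 21.8
[[-0.16, 0.525, -0.836], [0.593, -0.626, -0.507], [-0.789, -0.577, -0.211]]
```

View pics/t11.png

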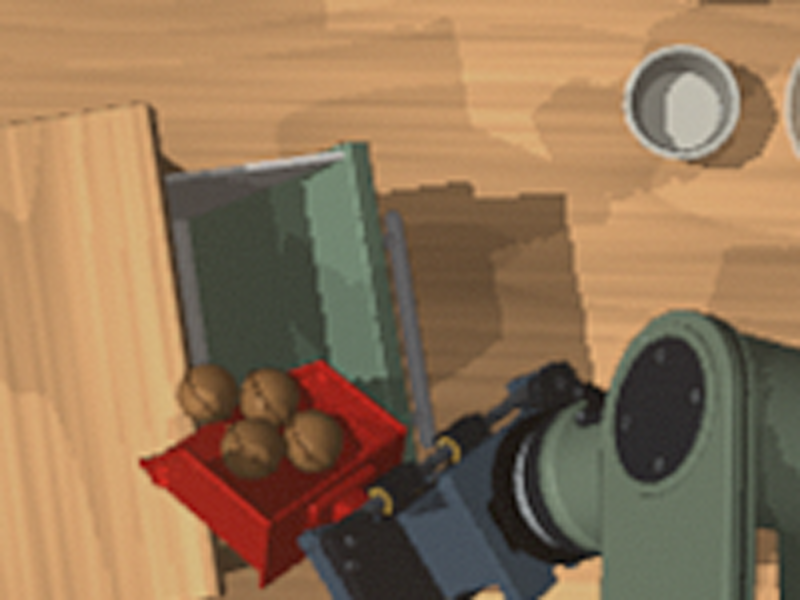

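```bash
python3 - <<'E'
from pour import *
for u,v in [(208,393),(270,397),(253,447),(315,440)]:
    for z in (260,300):
        P=pt("top",160+u/4,130+v/4,z); print((u,v),z,"out %.0f lat %.0f"%(n@(P-H),l@(P-H)))
Rt,S=scoop(0); t=p+6*R[:,0]
# p,R now is current phi: scoop axes from Sl assumed at phi=0 -> recompute
S0R=Ro.from_euler("xyz",[177.77,52.08,105.08],degrees=True).as_matrix(); Sc=R@(S0R.T@S0)
for k,v in PT.items(): 
    P=t+Sc@v; print(k,"out %.0f lat %.0f z %.0f"%(n@(P-H),l@(P-H),P[2]))
E
```

```text
(208, 393) 260 out 32 lat -30
(208, 393) 300 out 40 lat -33
(270, 397) 260 out 68 lat -38
(270, 397) 300 out 75 lat -41
(253, 447) 260 out 54 lat -66
(253, 447) 300 out 61 lat -67
(315, 440) 260 out 91 lat -68
(315, 440) 300 out 97 lat -69
lipL out -6 lat -69 z 302
lipR out 69 lat -28 z 240
backL out 79 lat -113 z 377
backR out 155 lat -72 z 315
botL out 63 lat -147 z 336
botR out 139 lat -107 z 273
end out 172 lat -145 z 378
```

Request:
jog_arm(plan=[-0.3,-0.32,-0.3,0.8,-0.3,-0.32,-0.3,0.8,-0.2,-0.4,-0.35,0.8])

```text
time_s: 21.07
ee_pos: [383.0, 200.3, 367.5]
ee_rot: [-95.8, 52.1, 105.1]
force: [0.5, 0.2, -1.5]
gripper_width: 21.7
```

```bash
python3 st.py; python3 - <<'E'
from h import *
im=env.grab_frame("top")[:,:,::-1]; crop(im,160,130,360,280,4,"pics/t12.png")
E
```

```text
21.0667 q [ 0.59  3.14 99.9  36.52 88.4  64.84] p [383.  200.3 367.5] rot [-95.79  52.09 105.12] F [ 0.5  0.2 -1.5] T [-0.65 -0.01 -0.02] w 21.7
[[-0.16, 0.302, -0.94], [0.593, -0.731, -0.336], [-0.789, -0.611, -0.062]]
```

View pics/t12.png

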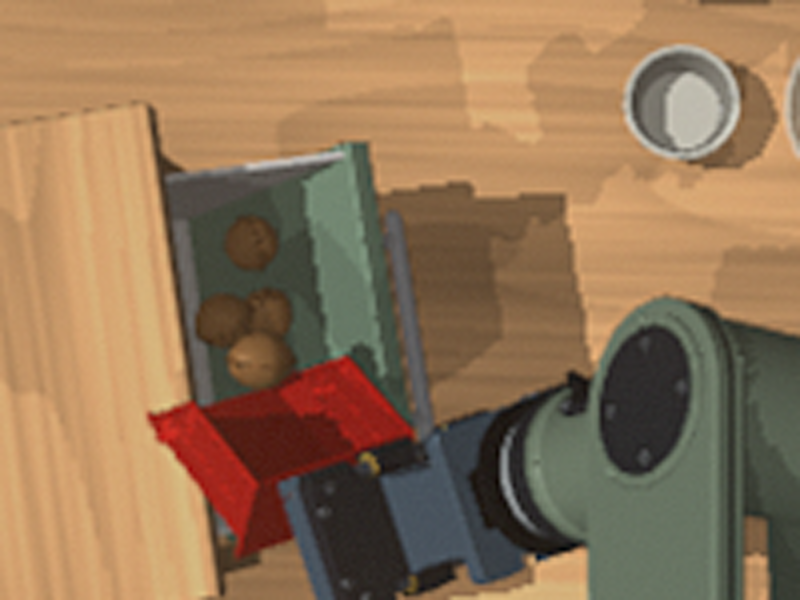

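All four nuts have left the scoop. They sit over or inside the bin at (250,243), (222,318), (270,310) and (260,358). I'll let them settle and check.

Request:
jog_arm(plan=[0,0,0,0,0,0,0,0,0,0,0,0,0,0,0,0,0,0,0,0,0,0,0,0])

```text
time_s: 21.62
ee_pos: [382.8, 200.6, 367.6]
ee_rot: [-95.9, 52.1, 105.1]
force: [0.5, -0.7, -1.9]
gripper_width: 21.6
```

```bash
python3 st.py; python3 - <<'E'
from h import *
im=env.grab_frame("top")[:,:,::-1]; crop(im,160,130,360,280,4,"pics/t13.png")
im=env.grab_frame("scene")[:,:,::-1]; crop(im,290,80,490,230,4,"pics/c13.png")
E
```

```text
21.6167 q [ 0.63  3.11 99.92 36.54 88.38 64.84] p [382.8 200.6 367.6] rot [-95.85  52.07 105.1 ] F [ 0.5 -0.7 -1.9] T [-0.59 -0.01 -0.  ] w 21.6
[[-0.16, 0.303, -0.94], [0.593, -0.731, -0.337], [-0.789, -0.611, -0.063]]
```

View pics/t13.png

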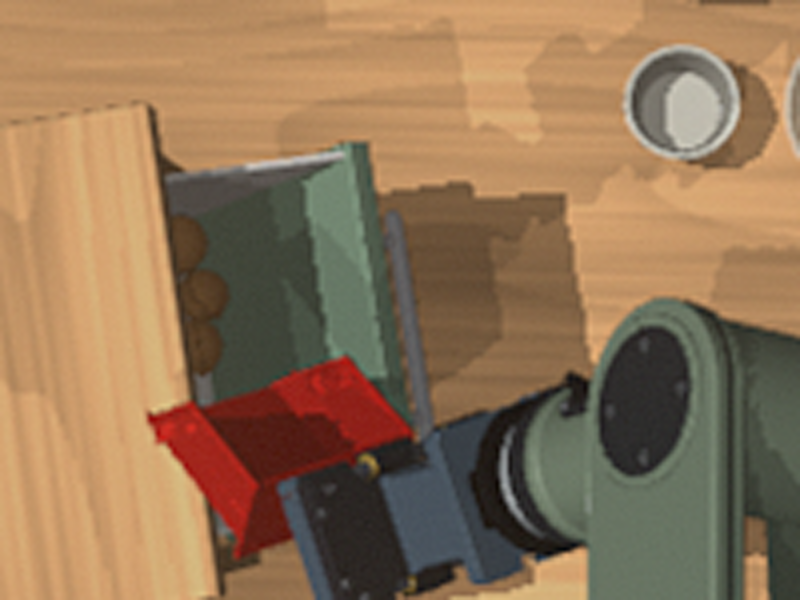

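View pics/c13.png

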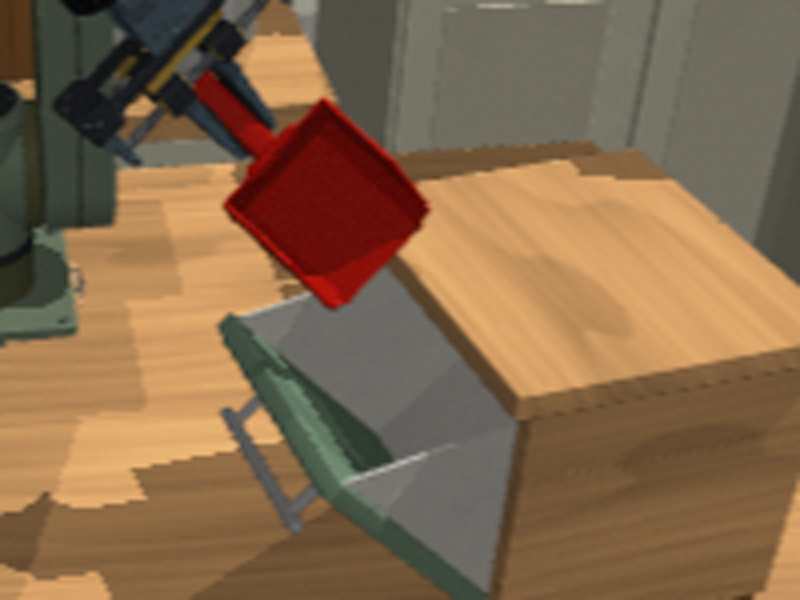

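Request:
jog_arm(plan=[-1.6,-1.2,-0.1,0,-1.6,-1.2,-0.1,0,0,0.93,0.66,-1.1,0,0.93,0.66,-1.1,0,0.93,0.66,-1.1,0,0.93,0.66,-1.1,0,0.93,0.66,-1.1,0,0.93,0.66,-1.1,0,0.93,0.66,-1.1,0,0.93,0.66,-1.1,0,0.93,0.66,-1.1,0,0.93,0.66,-1.1])

```text
time_s: 22.72
ee_pos: [405.3, 117.4, 341.2]
ee_rot: [-162.2, 52.1, 105.0]
force: [-0.0, 0.2, -1.2]
gripper_width: 21.6
```

Request:
jog_arm(plan=[0,0.93,0.66,-1.1,0,0.93,0.66,-1.1,0,0.93,0.66,-1.1,0,0,0,-0.1,0,0,0,0])

```text
time_s: 23.13
ee_pos: [432.7, 104.9, 326.0]
ee_rot: [178.0, 52.0, 105.1]
force: [0.0, -0.2, -0.6]
gripper_width: 22.0
```

```bash
python3 st.py; python3 - <<'E'
from h import *
im=env.grab_frame("top")[:,:,::-1]; cv2.imwrite("pics/top14.png",im); crop(im,90,130,290,280,4,"pics/t14.png")
p,R=pose(); P,_=rows(p,R,np.array([436.5,-287.5,115.]),14)
E
```

```text
23.1333 q [-10.71   9.74  98.24  33.62  90.67 -33.15] p [432.7 104.9 326. ] rot [177.96  52.04 105.14] F [ 0.  -0.2 -0.6] T [-0.61 -0.13 -0.  ] w 22.0
[[-0.161, 0.957, 0.24], [0.594, 0.288, -0.751], [-0.788, 0.022, -0.615]]
rows 14 x [-0.48, -0.81, 3.04] turn 0.0 mm/row 31.8
```

View pics/t14.png

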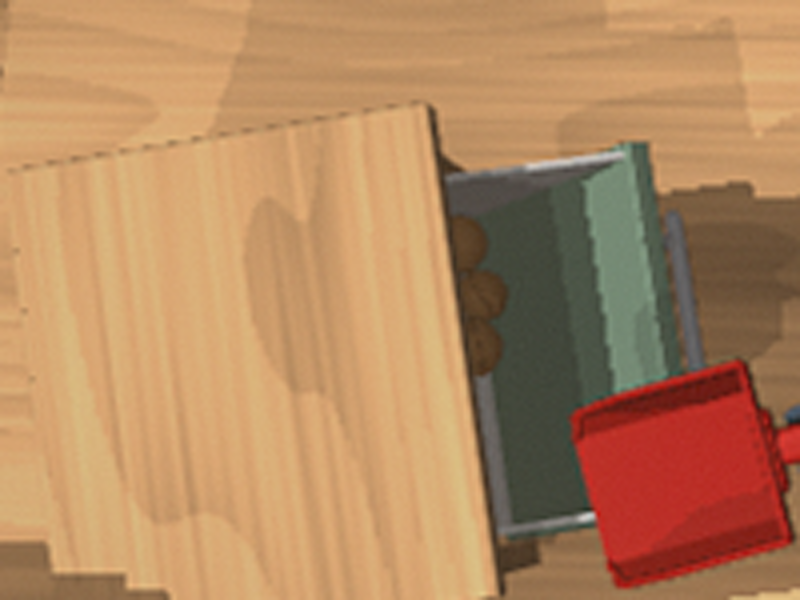

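Request:
jog_arm(plan=[-0.24,-0.4,1.5,0,-0.48,-0.81,3.04,0,-0.48,-0.81,3.04,0,-0.48,-0.81,3.04,0,-0.48,-0.81,3.04,0,-0.48,-0.81,3.04,0,-0.48,-0.81,3.04,0,-0.48,-0.81,3.04,0,-0.48,-0.81,3.04,0,-0.48,-0.81,3.04,0,-0.48,-0.81,3.04,0,-0.48,-0.81,3.04,0])

```text
time_s: 24.18
ee_pos: [437.2, -218.2, 152.9]
ee_rot: [177.8, 52.1, 105.0]
force: [-0.1, -0.2, -0.4]
gripper_width: 21.7
```

Request:
jog_arm(plan=[-0.48,-0.81,3.04,0,-0.36,-0.6,2.3,0,-0.24,-0.4,1.5,0,-0.1,-0.2,0.74,0,0,0,0,0])

```text
time_s: 24.6
ee_pos: [438.3, -287.5, 114.8]
ee_rot: [177.8, 52.1, 105.0]
force: [0.3, -0.1, -1.6]
gripper_width: 22.3
```

```bash
python3 st.py; python3 - <<'E'
from h import *
im=env.grab_frame("scene")[:,:,::-1]; cv2.imwrite("pics/scene15.png",im); crop(im,140,120,340,270,4,"pics/c15.png")
p,R=pose(); P,_=rows(p,R,np.array([435.9,-286,62.]),6)
E
```

```text
24.6 q [-45.03  36.25  88.4   17.88  89.43 -67.93] p [ 438.3 -287.5  114.8] rot [177.82  52.05 105.02] F [ 0.3 -0.1 -1.6] T [-0.65 -0.13  0.03] w 22.3
[[-0.159, 0.957, 0.241], [0.594, 0.288, -0.751], [-0.789, 0.023, -0.615]]
rows 6 x [0.71, -0.06, 0.53] turn 0.0 mm/row 8.9
```

View pics/c15.png

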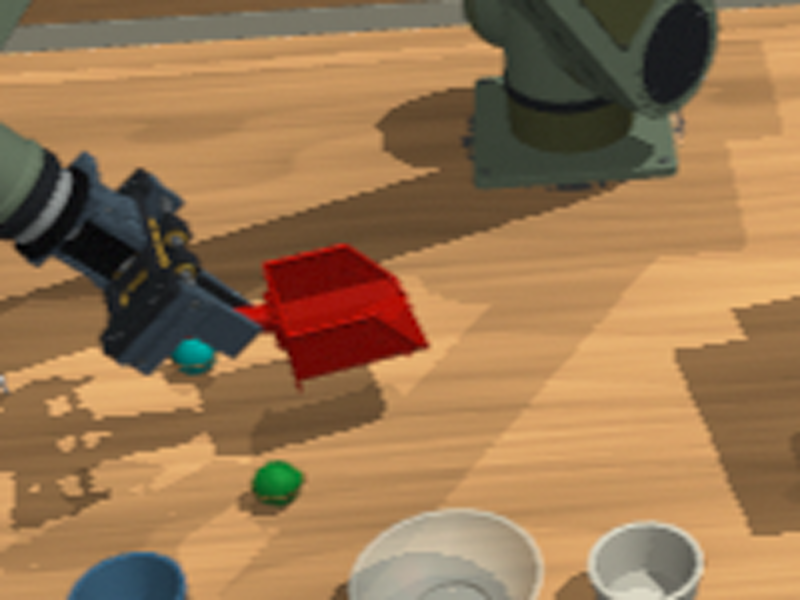

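The empty scoop is level and above its original spot. I'm lowering it gently.

Request:
jog_arm(plan=[0.71,-0.06,0.53,0,0.71,-0.06,0.53,0,0.71,-0.06,0.53,0,0.71,-0.06,0.53,0,0.71,-0.06,0.53,0,0.71,-0.06,0.53,0,0.24,0,0.18,0,0.24,0,0.18,0,0,0,0,0])

```text
time_s: 25.4
ee_pos: [435.7, -286.3, 55.4]
ee_rot: [177.8, 52.0, 105.1]
force: [-0.5, -0.2, -2.5]
gripper_width: 21.8
```

```bash
python3 st.py
```

```text
25.4 q [-45.09  39.89  91.4   17.94  83.16 -70.1 ] p [ 435.7 -286.3   55.4] rot [177.81  52.03 105.11] F [-0.5 -0.2 -2.5] T [-0.55 -0.09  0.03] w 21.8
[[-0.16, 0.957, 0.242], [0.594, 0.29, -0.751], [-0.788, 0.024, -0.615]]
```

Request:
jog_arm(plan=[0.12,0,0.09,0,0.12,0,0.09,0,0.12,0,0.09,0,0,0,0,0])

```text
time_s: 25.73
ee_pos: [435.9, -286.3, 51.4]
ee_rot: [177.8, 52.1, 105.1]
force: [1.2, -0.7, -1.2]
gripper_width: 21.8
```

```bash
python3 st.py
```

```text
25.7333 q [-45.08  40.14  91.56  17.96  82.72 -70.24] p [ 435.9 -286.3   51.4] rot [177.76  52.08 105.08] F [ 1.2 -0.7 -1.2] T [-0.57 -0.09  0.01] w 21.8
[[-0.16, 0.957, 0.243], [0.593, 0.29, -0.751], [-0.789, 0.024, -0.614]]
```

Request:
jog_arm(plan=[0.06,0,0.05,0,0.06,0,0.05,0,0,0,0,0])

```text
time_s: 25.98
ee_pos: [436.0, -286.4, 50.8]
ee_rot: [177.7, 52.1, 105.0]
force: [1.3, -0.7, 3.5]
gripper_width: 21.8
```

```bash
python3 st.py; python3 - <<'E'
from h import *
cv2.imwrite("pics/w16.png",env.grab_frame("wrist")[:,:,::-1])
E
```

```text
25.9833 q [-45.09  40.21  91.54  17.98  82.69 -70.27] p [ 436.  -286.4   50.8] rot [177.73  52.05 105.05] F [ 1.3 -0.7  3.5] T [-0.1   0.21  0.11] w 21.8
[[-0.16, 0.957, 0.243], [0.594, 0.29, -0.751], [-0.789, 0.024, -0.614]]
```

View pics/w16.png

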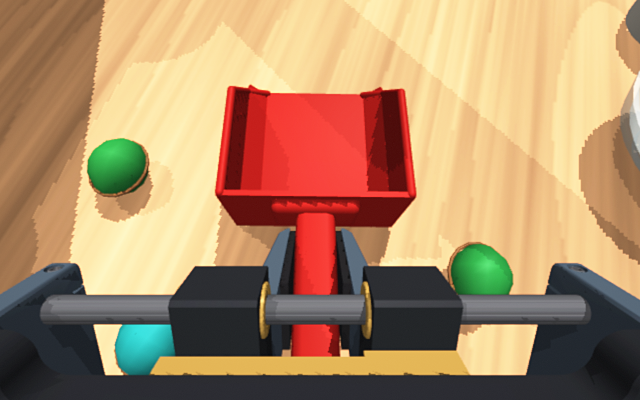

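Contact felt: the scoop is on the counter, empty and upright. I'm opening the fingers and backing off.

Request:
jog_arm(plan=[0,0,0,0,0,0,0,0,0,0,0,0,0,0,0,0,0,0,0,0], claw=4.6)

```text
time_s: 26.45
ee_pos: [435.9, -286.2, 49.7]
ee_rot: [177.8, 52.1, 105.1]
force: [0.9, 0.1, 0.4]
gripper_width: 45.9
```

Request:
jog_arm(plan=[-0.8,0,0,0,-1.5,0,0,0,-2,0,0,0,-2.5,0,0,0,-2.5,0,0,0,-2.5,0,0,0,-2.5,0,0,0,-2.5,0,0,0,-1.5,0,0,0,0,0,0,0])

```text
time_s: 27.28
ee_pos: [466.1, -397.4, 196.8]
ee_rot: [177.5, 52.4, 104.8]
force: [-0.1, -0.5, -0.9]
gripper_width: 45.8
```

```bash
python3 st.py; python3 - <<'E'
from h import *
cv2.imwrite("pics/w17.png",env.grab_frame("wrist")[:,:,::-1])
for n in ("scene","top"): cv2.imwrite(f"pics/{n}17.png",env.grab_frame(n)[:,:,::-1])
im=cv2.imread("pics/scene17.png"); crop(im,130,120,530,330,2,"pics/c17.png")
im=cv2.imread("pics/top17.png"); crop(im,80,90,480,310,2,"pics/t17.png")
E
```

```text
27.2833 q [-49.31  40.54  66.62  16.16 106.89 -66.65] p [ 466.1 -397.4  196.8] rot [177.49  52.42 104.8 ] F [-0.1 -0.5 -0.9] T [-0.36 -0.08 -0.02] w 45.8
[[-0.156, 0.957, 0.244], [0.59, 0.289, -0.754], [-0.793, 0.027, -0.609]]
```

View pics/c17.png

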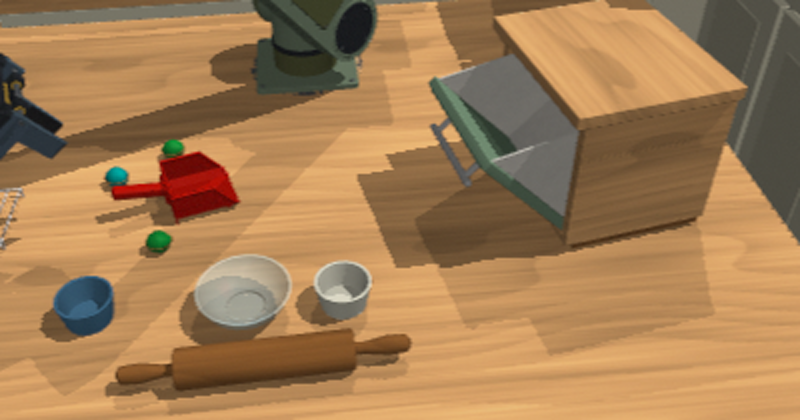

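View pics/t17.png

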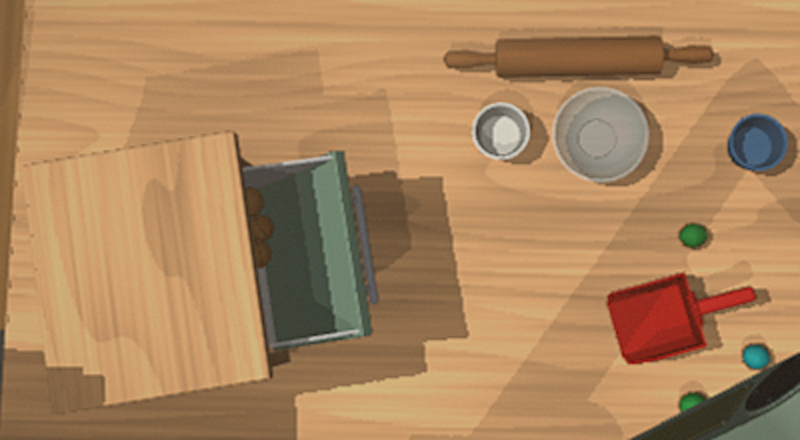

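View pics/w17.png

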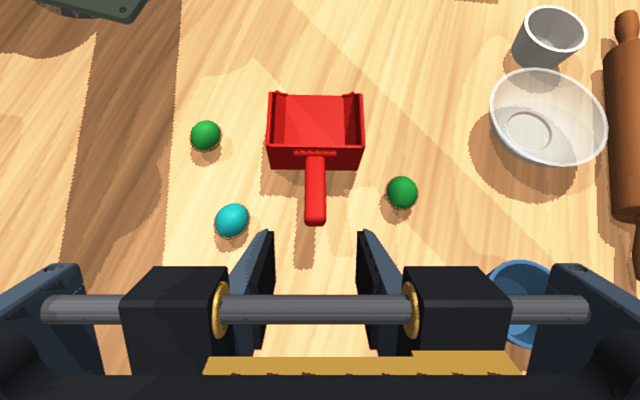

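```bash
python3 - <<'E'
from h import *
a=cv2.imread("pics/scene3.png"); b=cv2.imread("pics/scene17.png"); c=cv2.imread("pics/scene4.png")
# near-side panel edge and trough rim region
for (x0,y0,x1,y1) in [(372,188,400,216),(376,190,415,235),(356,195,372,214)]:
    for nm,o in (("now",b),("afterrelease",c)):
        A=cv2.GaussianBlur(cv2.cvtColor(a,6),(0,0),1).astype(np.float32)[y0:y1,x0:x1]; B=cv2.GaussianBlur(cv2.cvtColor(o,6),(0,0),1).astype(np.float32)[y0:y1,x0:x1]
        print(nm,(x0,y0),cv2.phaseCorrelate(A,B,cv2.createHanningWindow(A.shape[::-1],cv2.CV_32F)))
# near bar end now by model
n=np.array([.176,-.984,0]);l=np.array([.984,.176,0]);H=np.array([476,356,35.])
for a_ in (40,41,42,43,44):
    r=np.radians(a_); P=H+n*(40*np.cos(r)+165*np.sin(r))+l*75; P[2]=35+165*np.cos(r)-40*np.sin(r); print(a_,proj("scene",P).round(1),proj("top",P).round(1))
crop(b,340,150,420,240,7,"pics/b17.png"); crop(a,340,150,420,240,7,"pics/b3.png")
E
```

```text
now (372, 188) ((0.10059904256226027, 0.10043387333608678), 0.9287418545616998)
afterrelease (372, 188) ((0.09034820085780737, 0.10991525637871291), 0.946432765060001)
now (376, 190) ((0.03554495006245162, 0.48975909424761355), 1.020894578827752)
afterrelease (376, 190) ((-0.01304061068154283, 0.5632643966123787), 1.033740560743544)
now (356, 195) ((-0.3213699945331996, -0.17598242983743972), 0.6451659686863422)
afterrelease (356, 195) ((-0.12139662481244962, -0.31687654080380234), 0.6545541092753411)
40 [[366.8 208.4]] [[254.9 185. ]]
41 [[366.2 209.1]] [[255.7 185. ]]
42 [[365.6 209.9]] [[256.4 185. ]]
43 [[365.  210.6]] [[257.1 185. ]]
44 [[364.5 211.4]] [[257.8 185. ]]
```

View pics/b17.png

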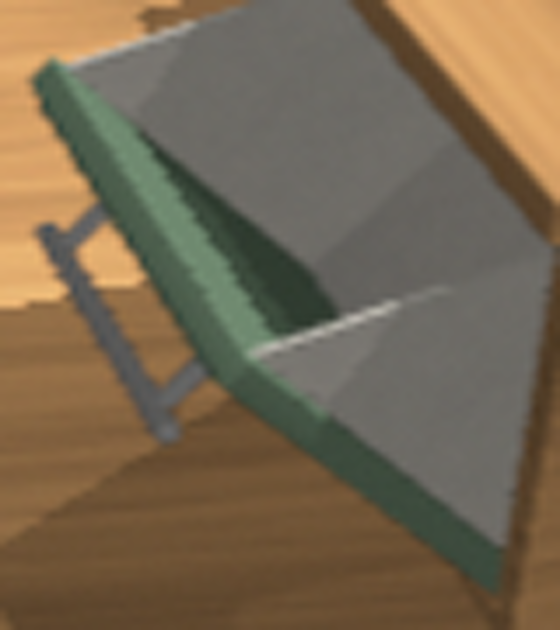

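View pics/b3.png

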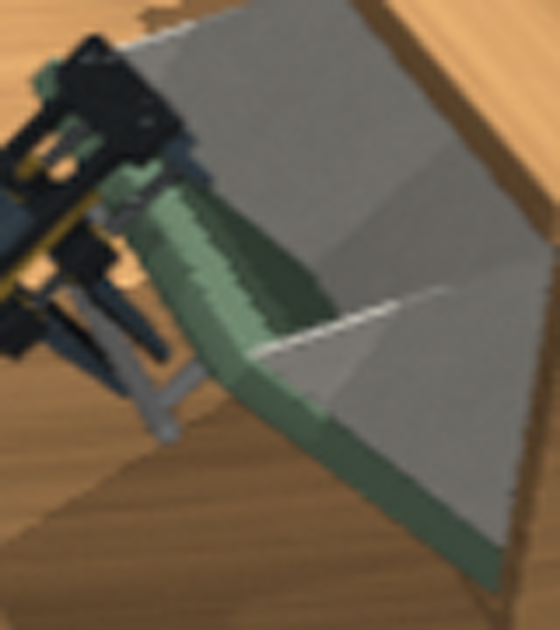

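The bin images at the stop and now agree to within a fraction of a pixel, so it is still fully open. Bystanders look unmoved and the gripper is clear, so I'm handing in.

```bash
python3 - <<'E'
from h import *
a=cv2.imread("pics/top0.png"); b=cv2.imread("pics/top17.png")
for nm,(x,y,w) in {"white":(331,155,20),"glass":(382,158,30),"blue":(459,161,20),"pin":(370,118,70)}.items():
    h=min(w,30); A,B=[cv2.cvtColor(i,6)[y-h+8:y+h-8,x-w:x+w].astype(np.float32) for i in (a,b)]
    print(nm,cv2.phaseCorrelate(A,B)[0])
print(env.job_done())
E
```

```text
white (0.0011444135102998132, 0.006805058900042127)
glass (0.012152761351021724, 0.47179882085545444)
blue (-0.1382813361058055, -0.009271191766321962)
pin (0.02295389853763652, 0.49974379186189566)
the job is handed in; nothing more can be done
None
```

I opened the bin to its stop, poured all four walnuts into it, and set the empty scoop back upright on its original spot. I handed the job in at about 27 s of the 61 s allowed.

**How it was done:** The move commands can only turn the gripper about its own finger axis. To get the roughly 38° lean, I pushed the arm against its reach limit, away from the objects. With that lean I pulled the bar handle, and I poured by turning the gripper about its leaning axis.

**Last checks:**
- **Bin:** it is still fully open. Before and after release, the pictures agree to about half a pixel or better.
- **Walnuts:** I saw all four drop into the bin. Three are visible now; the fourth must be hidden under the top board, because none is on the counter and the scoop is empty.
- **Ramekins, glass dish and rolling pin:** the ramekins show no real shift. The dish and pin comparison read about half a pixel (roughly 1 mm), which I put down to shadow changes, since nothing came near them.
- **Robot:** the gripper is clear of everything.

**Force and joint range:** early on, hitting the reach limit too fast gave a brief 92 N wrist reading (limit 120 N). The elbow joint read 12.24° against a limit of 12.27° then, and again 12.26° during a slow push. Readings come only at the end of each move, so the true peaks could have been a little worse.

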